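# Bring the trolley wheel's valve round for the pump

## Task

The tyre of this gas-bottle trolley wheel is flat. Push the spokes round one after another with the fingertips, turning the wheel clockwise as seen from the robot's side (where the axle nut is; the other way would slacken the nut), until the valve is at the very bottom of the wheel with its stem pointing straight up towards the hub, ready for the pump, and leave the wheel standing still there. Do not push on the slack tyre or on the valve, which would tear the stem, and leave everything else on the bench where it is.

Things in the scene. Friction and masses are not known exactly. Their poses are not given: they have to be found in the camera images.
- stand: grey bench wheel stand, bolted down. Origin on the bench straight below the wheel's centre; z up, x along the axle away from the robot's side of the wheel (nut and spokes are on the -x side), y to the left looking along x. Base plate x = -55 to 145 mm, 240 mm wide, 10 mm thick; two splayed legs behind the wheel at x = 62 to 102; axle and nut (27 mm wide) reach out to x = -51.
- wheel_centre (a point): centre of the wheel on the axle line, 200 mm above the stand's origin, in the tyre's middle plane; axes as the stand's. Measured from here: rim of inside radius 118 mm, x = -18 to 18 mm; hub 52 mm across, x = -40 to 30, with a flange 68 mm across at x = -36 to -30. Between spokes the wheel is open.
- wheel (a joint): turn of the wheel (rad): 0 = valve at the very bottom, stem straight up; grows as the wheel turns clockwise seen from the -x (robot's, nut) side: spokes on the -y side go down. Starts between -4.4 and -2.0, to be turned up to 0; the other way round (-6.28) does not count. The bearing is stiff (0.22 N m): the wheel stays where it is left, without coasting.
- spoke_mid (a point): point on the middle of the spoke opposite the valve, 74 mm from the axle line, x = -23 mm. Five straight round spokes, 14 mm thick, run from radius 22 mm, x = -32 (hub) to radius 119 mm, x = -15 (rim), 72 degrees apart: at joint value + k x 72 degrees clockwise from straight up, seen from -x. The valve is midway between two spokes.
- tyre: black rubber tyre turning with the wheel, 345 mm outside diameter, 47 mm wide (x = -24 to 24 mm of the wheel centre), inside radius 125 mm; origin at the wheel's centre; z axis away from the valve (straight up when the job is done), x as the stand's
- valve: the tyre valve on the rim's inside, in the middle plane of the tyre, pointing at the hub: rubber foot 12 mm thick, brass stem 8.4 mm thick, from radius 118 mm in to radius 86 mm; origin at the wheel's centre, z axis the way the stem points
- valve_tip (a point): tip of the valve stem, 86 mm from the wheel's centre
- brick: pale soldering brick 115 x 230 x 64 mm with a dark mesh and small silver leaf pieces on it, loose; origin at the centre of its underside
- pump: small hand pump lying on the bench, aluminium barrel 30 mm thick, 225 mm long along its x with a black T handle (80 mm) at -x, loose; origin on the bench under the middle of the barrel
- jar: white flux jar with black lid, 62 mm across and 62 mm tall, loose; origin at the centre of its underside
- hammer: hammer lying on the bench, 240 mm long along its x, handle to -x, loose; origin at the underside below its middle

How it is judged (in metres and radians):
At the end, for the whole second after the job is handed in: The valve is at the bottom with its stem within 0.12 rad (7 degrees) of straight up, reached by clockwise turning (joint value within 0.12 of 0, not a full turn away), the wheel is at rest, and brick, pump, jar and hammer are within 15 mm of where they were (value of joint wheel between -0.12 and 0.12 rad and velocity of joint wheel between -0.05 and 0.05 rad/s and distance of each of brick, pump, jar, hammer from where it was at the start of the episode below 0.015 m); the robot touches nothing.
It fails at once if the slack tyre is pushed (over 3 N) (contact force between any of the fingers, the arm and tyre above 3 N).
It fails at once if the wheel is dragged round by the tyre (over 1 N on it while the wheel turns) (contact force between any of the fingers, the arm and tyre above 1 N and (velocity of joint wheel above 0.1 rad/s or velocity of joint wheel below -0.1 rad/s)).
It fails at once if the valve is pushed (over 2 N) (contact force between any of the fingers, the arm and valve above 2 N).
It fails at once if the wheel is turned the wrong way, anticlockwise (value of joint wheel below -4.7 rad).
It fails at once if a thing on the bench is knocked, lifted or carried (distance of any of brick, pump, jar, hammer from where it was at the start of the episode above 0.03 m).
It also fails if it takes over 64 s, if anything falls off the work surface, if the arm or the gripper's body presses on something with over 40 N, if the wrist force passes 120 N, or if a joint passes its speed limit or range.

## Robot

A 6-joint arm with a two-finger parallel gripper is mounted at the origin on the work surface. World frame = base frame: x ahead of the robot, y to its left, z up, the work surface at z = 0. Lengths are in mm, angles in rad, forces in N, time in s.
With the tool pointing down it reaches from about 400 to 925 mm from the base axis. Payload 12.5 kg.
Tool frame: the origin (TCP) lies at the very end of the fingers, on their centre line; the grasp point (between the pads) lies 19 mm behind it; z points along the fingers, y is the direction in which the jaws open and shut (so a half turn about z gives the same grasp; the last joint's range is limited). The gripper opens to 95 mm and grips with 3 to 60 N. Pads are 20 mm wide; open, the fingers measure 119 mm over their backs; the gripper's body (75 mm by 180 mm) begins 59 mm behind the grasp point.
Start: joints at [1.233, 0.491, 1.559, -0, 1.092, -0.106], TCP at [143.563, 608.306, 214.661] pointing down, gripper open.
Joint ranges: [-3.1, 3.1], [-0.84, 2.19], [0.05, 2.79], [-1.13, 4.28], [0.06, 2.93], [-2.69, 2.69]. Speed limits (rad/s): [2.22, 2.22, 2.79, 3.14, 3.14, 3.14].

## Interface

Orientations are given as [roll, pitch, yaw] about the fixed x, y, z axes, in that order (R = Rz(yaw) Ry(pitch) Rx(roll)).
In Python, from cell import env gives the robot as it stands. The module is installed in compiled form; this text tells all that it offers.
- The arm moves only by the tool arm_command, never from a script. Its argument "deltas" is a list that holds one entry, the list of rows, each a list of 5 numbers: the closure, from 0 (fully open) to 1 (shut), then the shift along the world's x, y, z as a fraction of full scale, then the turn about the world's z as a fraction of full scale. In form: [[[grip, dx, dy, dz, twist], ...]]. A call has 1 to 12 rows; each row shifts and turns the pose as measured when the row begins; what a row does not reach is not made up. Full scale, the value 1, is 100 mm for a shift and pi/4 rad for a turn. A row lasts 1/12 s, in which the tool goes at most 41.7 mm and 7.16 degrees, less where a joint would pass 70% of its speed; a pose out of reach is approached as far as the arm can. A call with a number of a shift or a turn outside -1 to 1 is refused whole. A call with a gripper value outside its range is refused whole. The fingers move at their own pace and stop on an object; the grip force is fixed at half the most. Time passes only in rows, so rows that do not move let the fingers close. It gives the time, the measured TCP pose, the force and the opening at its end, in the units of the state.
- env.state(): the state, without advancing time (a new reading comes with each control period).
- env.read_camera(name): name is "scene" or "top" or "wrist"; returns a dict with "frame" (420x560x3 uint8, red, green, blue), "fx", "fy", "cx", "cy" (pixels), "k1" (the pictures are not rectified: a ray, as slopes to the right and down, at radius r is drawn at 1 + k1 r^2 times it, then the intrinsics apply), "R" (3x3) and "t" (3): a world point X has camera coordinates R X + t; the wrist camera has in their place "tool_from_camera" (4x4, takes a point from camera to tool coordinates, whose origin is the TCP and whose axes are the flange's). Camera axes: x right, y down, z forward; pixel columns grow to the right and rows downward; lengths in mm; the calibration is good to about 2 mm. A picture is of the moment at which its call begins: read the wrist's pose just before it. There is no depth.
- env.job_done(): hands the job in, once; it reports no verdict.
The state is a dict: "t": time; "joints": joint angles; "qvel": joint speeds; "tau": joint torques, N m; "eef_pos": TCP position; "tcp_rot": TCP orientation; "ft_force": force on the tool from outside, world axes, zero at the start; "moment": the same for the moment, N m; "opening": opening from 0.0 (shut) to 1.0 (fully open).
Only numpy, scipy, OpenCV 4.12 (cv2) and the standard library are available. Lean on these libraries where they do the work, as an engineer would, in place of code of your own. Each camera call takes 0.05 s, during which the arm holds its last target.

## Working session

There is one attempt and no reset: what is moved stays moved. The work goes in short steps, Python scripts to look and compute and a tool call to move; the robot and the scene stay as the last step left them, time stands still between calls to the robot, and variables do not carry over. Pictures are saved under pics/ and viewed, and the job is handed in when it is done.

Besides the shell and the picture viewer there is one more tool, called after "Emit:" as a command line: name --argument value ..., lists and objects as JSON in quotes. arm_command: Moves the arm, as the interface text tells. Its arguments: {"type":"object","properties":{"deltas":{"type":"array","items":{"type":"array","items":{"type":"array","items":{"type":"number","minimum":-1,"maximum":1}}}}},"required":["deltas"]}

```bash
mkdir -p pics; python3 - <<'E'
from cell import env
import cv2,numpy as np
s=env.state();print({k:np.round(v,3).tolist() for k,v in s.items()})
for n in ("scene","top","wrist"):
    c=env.read_camera(n)
    cv2.imwrite(f"pics/{n}0.png",c["frame"][:,:,::-1])
    print(n,{k:np.round(v,4).tolist() for k,v in c.items() if k!="frame"})
E
```

```text
{'t': 0.0, 'joints': [1.233, 0.492, 1.559, -0.0, 1.092, -0.106], 'qvel': [0.001, -0.001, 0.001, 0.0, -0.002, -0.001], 'tau': [0.002, -61.267, -25.818, 0.069, 0.048, -0.0], 'eef_pos': [143.47, 608.052, 214.065], 'tcp_rot': [-3.14, -0.0, 2.91], 'ft_force': [0.095, 0.42, -0.413], 'moment': [0.022, 0.042, -0.017], 'opening': 1.002}
scene {'fx': 432.0859, 'fy': 432.0859, 'cx': 279.6623, 'cy': 213.7152, 'k1': 0.0454, 'R': [[-0.5989, 0.8008, 0.0044], [0.6754, 0.5081, -0.5344], [-0.4302, -0.3171, -0.8452]], 't': [278.9503, -223.2298, 1537.3432]}
top {'fx': 443.0126, 'fy': 443.0126, 'cx': 276.8534, 'cy': 213.8514, 'k1': 0.0123, 'R': [[-0.0131, -0.9998, 0.0164], [-0.9946, 0.0114, -0.1033], [0.1031, -0.0177, -0.9945]], 't': [1.1872, 482.5797, 1640.8238]}
wrist {'fx': 300.7648, 'fy': 300.7648, 'cx': 274.7772, 'cy': 204.0359, 'k1': 0.0025, 'tool_from_camera': [[-0.0001, -0.9567, -0.291, 83.6927], [1.0, -0.0001, 0.0, -0.3321], [-0.0, -0.291, 0.9567, -169.3522], [0.0, 0.0, 0.0, 1.0]]}
```

View pics/scene0.png

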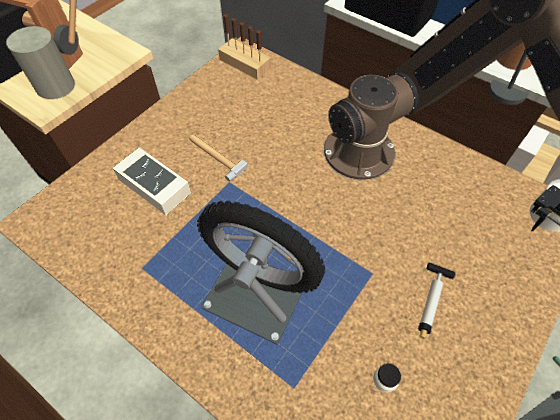

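View pics/top0.png

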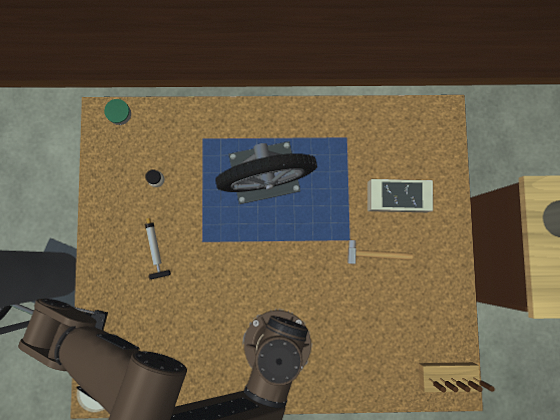

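View pics/wrist0.png

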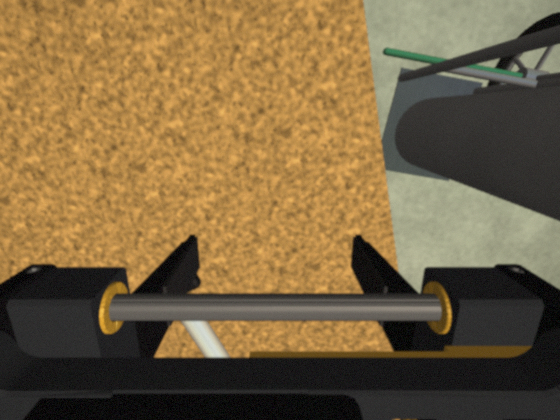

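The scene camera sees the wheel from behind (hub near (255,255)). The top view shows it at about (267,172), yawed roughly 10° from world axes. I'll enlarge both.

```bash
python3 - <<'E'
import cv2
a=cv2.imread("pics/scene0.png")[170:360,140:380];cv2.imwrite("pics/sc_c.png",cv2.resize(a,None,fx=3.1,fy=3.1,interpolation=cv2.INTER_CUBIC))
a=cv2.imread("pics/top0.png")[130:250,195:355];cv2.imwrite("pics/tp_c.png",cv2.resize(a,None,fx=5,fy=5,interpolation=cv2.INTER_CUBIC))
E
```

```text
(no output)
```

View pics/sc_c.png

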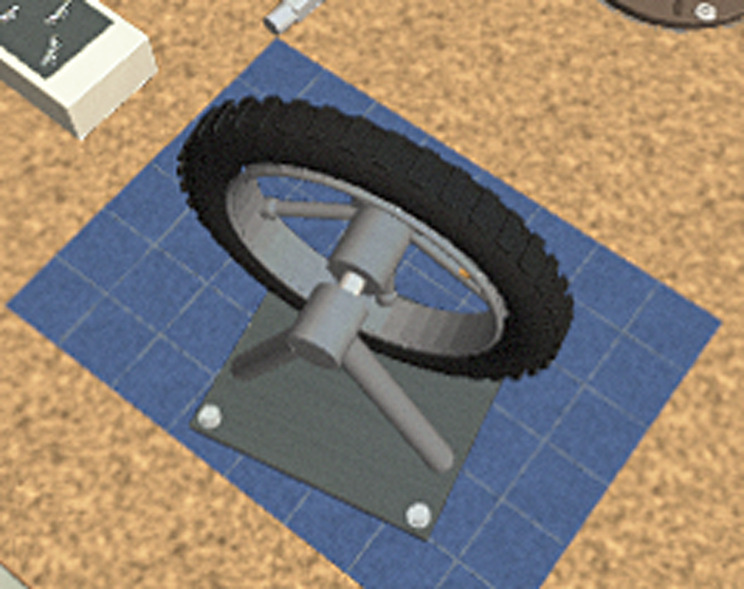

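View pics/tp_c.png

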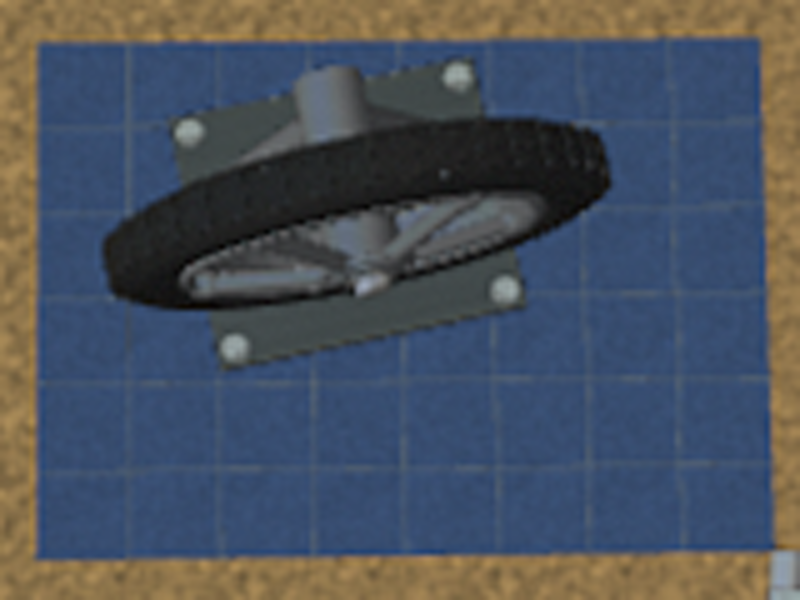

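```bash
cat > h.py <<'E'
import numpy as np,cv2
from cell import env
def ray(c,px):
    K=np.array([[c["fx"],0,c["cx"]],[0,c["fy"],c["cy"]],[0,0,1.]])
    d=cv2.undistortPoints(np.array([[px]],float),K,np.array([c["k1"],0,0,0,0.]))[0,0]
    d=np.array([d[0],d[1],1]); R=np.array(c["R"]);t=np.array(c["t"]).ravel()
    o=-R.T@t; return o,R.T@d
def plane_z(c,px,z):
    o,d=ray(c,px); return o+d*(z-o[2])/d[2]
def proj(c,X):
    p=np.array(c["R"])@np.asarray(X,float)+np.array(c["t"]).ravel(); a,b=p[0]/p[2],p[1]/p[2]; f=1+c["k1"]*(a*a+b*b)
    return np.array([c["fx"]*a*f+c["cx"],c["fy"]*b*f+c["cy"]])
def wristcam():
    from scipy.spatial.transform import Rotation as Ro
    s=env.state(); c=env.read_camera("wrist")
    Rt=Ro.from_euler("xyz",s["tcp_rot"]).as_matrix(); T=np.array(c["tool_from_camera"])
    Rw=Rt@T[:3,:3]; tw=Rt@T[:3,3]+np.array(s["eef_pos"])
    c["R"]=Rw.T; c["t"]=-Rw.T@tw
    return c
E
python3 - <<'E'
from h import *
c=env.read_camera("top")
P=[(222,368),(522,303),(475,58),(172,120)]
Q=[plane_z(c,(195+(u+.5)/5-.5,130+(v+.5)/5-.5),10)[:2] for u,v in P]
print(np.round(Q,1))
FL,FR,BR,BL=Q
print("edges",[np.linalg.norm(Q[i]-Q[(i+1)%4]) for i in range(4)])
ax=((BL-FL)+(BR-FR)); lat=(FL-FR)+(BL-BR)
print("yaw",np.arctan2(ax[1],ax[0]),np.arctan2(-lat[0],lat[1]))
yaw=(np.arctan2(ax[1],ax[0])+np.arctan2(-lat[0],lat[1]))/2
ctr=sum(Q)/4; o=ctr-45*np.array([np.cos(yaw),np.sin(yaw)]); print("origin",o,yaw)
np.save("stand.npy",[o[0],o[1],yaw])
# check in scene
s=env.read_camera("scene")
def W(x,y,z): return np.array([o[0]+x*np.cos(yaw)-y*np.sin(yaw),o[1]+x*np.sin(yaw)+y*np.cos(yaw),z])
im=s["frame"][:,:,::-1].copy(); im=cv2.resize(im[170:360,140:380],None,fx=3.1,fy=3.1)
f=lambda p:tuple(int(v) for v in ((p-[140,170])*3.1))
for x,y in ((-55,120),(-55,-120),(145,-120),(145,120)): cv2.circle(im,f(proj(s,W(x,y,10))),4,(0,0,255),1)
for a in np.arange(0,6.28,.1):
    for r,x in ((118,18),(172.5,0)): cv2.circle(im,f(proj(s,W(x,r*np.sin(a),200+r*np.cos(a)))),1,(0,255,0),-1)
cv2.imwrite("pics/chk.png",im)
# valve: orange mark pixel -> wheel plane
px=(140+462/3.1,170+272/3.1); oo,d=ray(s,px); n=np.array([np.cos(yaw),np.sin(yaw),0]); C=W(0,0,200)
X=oo+d*((C-oo)@n)/(d@n); rel=X-C; yy=rel@[-np.sin(yaw),np.cos(yaw),0]; print("valve rel y,z",yy,rel[2],np.hypot(yy,rel[2]))
E
```

```text
[[526.4 138.2]
 [573.9 -90.8]
 [765.5 -57.9]
 [718.8 175.7]]
edges [np.float64(233.87843898975177), np.float64(194.3687920672932), np.float64(238.25892888543908), np.float64(196.00928433315173)]
yaw 0.18115378216172592 0.20086026773509041
origin [601.98656726  32.77280712] 0.19100702494840816
valve rel y,z 85.67018713352233 33.372135001892275 91.94063496668521
```

View pics/chk.png

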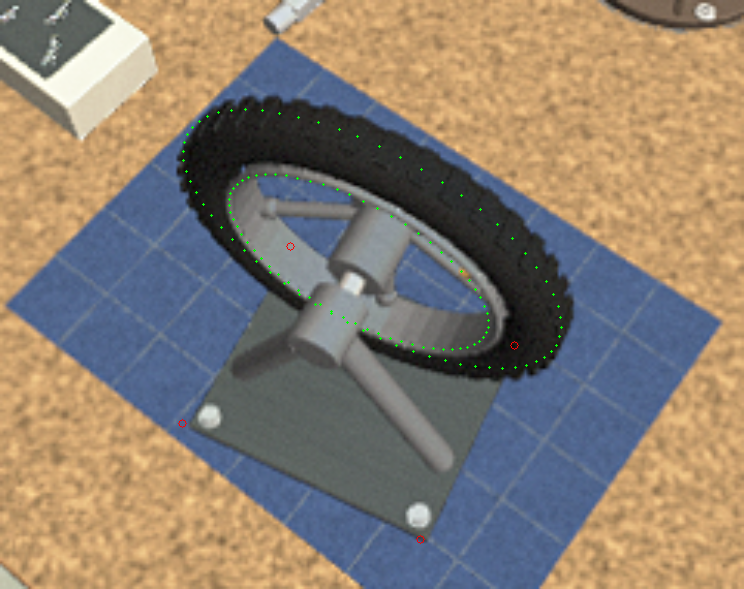

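Valve tip found at about wheel-relative (y +86, z +33), so the joint is ≈ -4.34 rad. A vertical tool's body would hit the tyre before the fingertips reached the spokes. I'll check how the arm behaves near its reach limit in free space, since it may tilt there.

Emit:
arm_command --deltas '[[[1,0,0,0.4,0],[1,0,0,0.4,0],[1,0,0,0.4,0],[1,0,0,0.4,0],[1,0,0,0.4,0],[1,0,0,0.4,0],[1,0,0,0.4,0],[1,0,0,0.4,0]]]'

```text
t: 0.92
eef_pos: [141.4, 601.9, 537.3]
tcp_rot: [-3.122, -0.002, 2.91]
ft_force: [0.7, 1.1, 0.2]
opening: 0.494
```

```bash
cat > st.py <<'E'
from cell import env
import numpy as np
s=env.state()
for k in ("t","joints","eef_pos","tcp_rot","ft_force","opening"): print(k,np.round(s[k],3).tolist())
from scipy.spatial.transform import Rotation as Ro
print("toolz",np.round(Ro.from_euler("xyz",s["tcp_rot"]).as_matrix()[:,2],3))
E
python3 st.py
```

```text
t 0.917
joints [1.233, 0.37, 0.938, -0.0, 1.854, -0.106]
eef_pos [141.406, 601.881, 537.252]
tcp_rot [-3.122, -0.002, 2.91]
ft_force [0.673, 1.138, 0.151]
opening 0.494
toolz [-0.007 -0.019 -1.   ]
```

Emit:
arm_command --deltas '[[[1,0.09,0.39,0,0],[1,0.09,0.39,0,0],[1,0.09,0.39,0,0],[1,0.09,0.39,0,0],[1,0.09,0.39,0,0],[1,0.09,0.39,0,0],[1,0.09,0.39,0,0],[1,0.09,0.39,0,0]]]'

```text
t: 1.58
eef_pos: [188.5, 808.1, 493.4]
tcp_rot: [3.113, -0.002, 2.91]
ft_force: [0.9, 0.2, 1.0]
opening: 0.005
```

```bash
python3 st.py
```

```text
t 1.583
joints [1.261, 0.901, 0.05, 0.005, 2.163, -0.075]
eef_pos [188.499, 808.052, 493.363]
tcp_rot [3.113, -0.002, 2.91]
ft_force [0.888, 0.202, 0.957]
opening 0.005
toolz [ 0.005  0.028 -1.   ]
```

Emit:
arm_command --deltas '[[[1,0.08,0.36,0.1,0],[1,0.08,0.36,0.1,0],[1,0.08,0.36,0.1,0],[1,0.08,0.36,0.1,0]]]'

```text
t: 1.92
eef_pos: [197.8, 853.6, 451.7]
tcp_rot: [3.045, -0.004, 2.909]
ft_force: [-1.1, -0.1, 1.1]
opening: 0.004
```

```bash
python3 st.py
```

```text
t 1.917
joints [1.265, 0.952, 0.049, 0.012, 2.044, -0.068]
eef_pos [197.757, 853.639, 451.712]
tcp_rot [3.045, -0.004, 2.909]
ft_force [-1.115, -0.092, 1.138]
opening 0.004
toolz [ 0.019  0.095 -0.995]
```

Emit:
arm_command --deltas '[[[1,0.07,0.32,0.24,0],[1,0.07,0.32,0.24,0],[1,0.07,0.32,0.24,0],[1,0.07,0.32,0.24,0],[1,0.07,0.32,0.24,0],[1,0.07,0.32,0.24,0]]]'

```text
t: 2.42
eef_pos: [200.6, 876.5, 483.4]
tcp_rot: [2.9, -0.005, 2.91]
ft_force: [0.1, 1.1, 0.1]
opening: 0.004
```

```bash
python3 st.py
```

```text
t 2.417
joints [1.266, 0.923, 0.048, 0.024, 1.93, -0.061]
eef_pos [200.561, 876.535, 483.402]
tcp_rot [2.9, -0.005, 2.91]
ft_force [0.055, 1.125, 0.076]
opening 0.004
toolz [ 0.051  0.234 -0.971]
```

Emit:
arm_command --deltas '[[[1,0.07,0.32,0.24,0],[1,0.07,0.32,0.24,0],[1,0.07,0.32,0.24,0],[1,0.07,0.32,0.24,0],[1,0.07,0.32,0.24,0],[1,0.07,0.32,0.24,0],[1,0.07,0.32,0.24,0],[1,0.07,0.32,0.24,0],[1,0.07,0.32,0.24,0],[1,0.07,0.32,0.24,0]]]'

```text
t: 3.25
eef_pos: [208.4, 925.6, 536.2]
tcp_rot: [2.632, -0.007, 2.911]
ft_force: [0.6, 0.4, -0.3]
opening: 0.008
```

```bash
python3 st.py
```

```text
t 3.25
joints [1.268, 0.891, 0.048, 0.042, 1.694, -0.054]
eef_pos [208.448, 925.606, 536.232]
tcp_rot [2.632, -0.007, 2.911]
ft_force [0.579, 0.446, -0.317]
opening 0.008
toolz [ 0.106  0.476 -0.873]
```

Emit:
arm_command --deltas '[[[1,0.06,0.3,0.27,0],[1,0.06,0.3,0.27,0],[1,0.06,0.3,0.27,0],[1,0.06,0.3,0.27,0],[1,0.06,0.3,0.27,0],[1,0.06,0.3,0.27,0],[1,0.06,0.3,0.27,0],[1,0.06,0.3,0.27,0],[1,0.06,0.3,0.27,0],[1,0.06,0.3,0.27,0],[1,0.06,0.3,0.27,0],[1,0.06,0.3,0.27,0]]]'

```text
t: 4.25
eef_pos: [210.1, 969.4, 624.5]
tcp_rot: [2.31, -0.011, 2.914]
ft_force: [-0.4, -0.4, 0.4]
opening: 0.006
```

```bash
python3 st.py
```

```text
t 4.25
joints [1.275, 0.848, 0.048, 0.058, 1.415, -0.047]
eef_pos [210.094, 969.424, 624.495]
tcp_rot [2.31, -0.011, 2.914]
ft_force [-0.411, -0.432, 0.43]
opening 0.006
toolz [ 0.16   0.722 -0.673]
```

```bash
cat > kin.py <<'E'
import numpy as np
D=[(.492,1.559,1.092,143.47,608.05,214.065),(.37,.938,1.854,141.406,601.881,537.25),(.901,.05,2.163,188.5,808.05,493.36),(.952,.049,2.044,197.76,853.64,451.71),(.923,.048,1.93,200.56,876.535,483.4),(.891,.048,1.694,208.45,925.6,536.23),(.848,.048,1.415,210.09,969.42,624.5)]
A=[];b=[]
for q2,q3,q5,x,y,z in D:
    s=q2+q3;t=s+q5
    A+= [[1,0,np.sin(q2),np.sin(s),np.cos(s),np.sin(t)],[0,1,np.cos(q2),np.cos(s),-np.sin(s),np.cos(t)]]; b+=[np.hypot(x,y),z]
p,res,rk,sv=np.linalg.lstsq(np.array(A),np.array(b),rcond=None)
a,h,L2,L3,e,Lt=p
def ik(r,z,th): # th tilt from down (outward)
    t=np.pi-th
    wr=r-a-Lt*np.sin(t); wz=z-h-Lt*np.cos(t)
    D=np.hypot(L3,e); del_=np.arctan2(e,L3); d=np.hypot(wr,wz)
    c=(d*d-L2**2-D*D)/(2*L2*D)
    if abs(c)>1: return None
    g=np.arccos(c) # elbow: angle q3+del
    q3=g-del_
    q2=np.arctan2(wr,wz)-np.arctan2(D*np.sin(g),L2+D*np.cos(g))
    return q2,q3,t-q2-q3
if __name__=="__main__":
    print(np.round(p,1),sv,np.round(np.array(A)@p-b,1))
    for th in (0.5,.65,.83,1.0,1.2,1.5):
        for r,z in ((540,300),(540,200),(570,130),(600,200),(600,280),(600,130)):
            k=ik(r,z,th); print(th,r,z,None if k is None else np.round(k,2))
E
python3 kin.py
```

```text
[  4.2 197.9 585.6 410.6  42.9 272.2] [4.8400468  4.07934759 1.04020847 0.70226018 0.56225568 0.20380308] [ 0.1  0.1 -0.2 -0.2  0.2 -0.4  0.1  0.4 -0.  -0.1  0.1 -0.  -0.2  0.3]
0.5 540 300 [0.12 1.97 0.55]
0.5 540 200 [0.26 2.11 0.27]
0.5 570 130 [0.42 2.12 0.1 ]
0.5 600 200 [0.34 1.98 0.32]
0.5 600 280 [0.23 1.88 0.53]
0.5 600 130 [0.45 2.05 0.14]
0.65 540 300 [0.09 2.07 0.33]
0.65 540 200 [0.26 2.21 0.02]
0.65 570 130 [ 0.43  2.22 -0.16]
0.65 600 200 [0.33 2.08 0.08]
0.65 600 280 [0.21 1.98 0.3 ]
0.65 600 130 [ 0.46  2.15 -0.12]
0.83 540 300 [0.08 2.19 0.04]
0.83 540 200 [ 0.29  2.33 -0.3 ]
0.83 570 130 [ 0.48  2.33 -0.5 ]
0.83 600 200 [ 0.35  2.2  -0.24]
0.83 600 280 [0.21 2.1  0.  ]
0.83 600 130 [ 0.5   2.26 -0.45]
1.0 540 300 [ 0.11  2.3  -0.26]
1.0 540 200 [ 0.36  2.43 -0.64]
1.0 570 130 [ 0.57  2.42 -0.85]
1.0 600 200 [ 0.4   2.3  -0.56]
1.0 600 280 [ 0.23  2.21 -0.3 ]
1.0 600 130 [ 0.58  2.35 -0.79]
1.2 540 300 [ 0.19  2.42 -0.66]
1.2 540 200 [ 0.5   2.53 -1.09]
1.2 570 130 [ 0.73  2.5  -1.29]
1.2 600 200 [ 0.51  2.39 -0.96]
1.2 600 280 [ 0.3   2.32 -0.68]
1.2 600 130 [ 0.72  2.42 -1.2 ]
1.5 540 300 [ 0.42  2.56 -1.34]
1.5 540 200 [ 0.82  2.63 -1.8 ]
1.5 570 130 [ 1.01  2.54 -1.91]
1.5 600 200 [ 0.75  2.47 -1.58]
1.5 600 280 [ 0.51  2.43 -1.3 ]
1.5 600 130 [ 0.97  2.46 -1.79]
```

```bash
python3 - <<'E'
from kin import ik
import numpy as np
for z in (500,400,300,200,150):
    for r in (300,350,400,450,500,550,600):
        # max tilt with J5>=0.06, q3<=2.79
        best=None
        for th in np.arange(0.85,-0.3,-.02):
            k=ik(r,z,th)
            if k and k[2]>=.06 and k[1]<=2.79 and k[0]>-.84: best=(round(th,2),np.round(k,2));break
        print(z,r,best)
E
```

```text
500 300 (np.float64(0.85), array([-0.58,  2.07,  0.81]))
500 350 (np.float64(0.85), array([-0.48,  2.04,  0.73]))
500 400 (np.float64(0.85), array([-0.38,  2.  ,  0.67]))
500 450 (np.float64(0.85), array([-0.28,  1.95,  0.63]))
500 500 (np.float64(0.85), array([-0.19,  1.89,  0.6 ]))
500 550 (np.float64(0.85), array([-0.1 ,  1.81,  0.58]))
500 600 (np.float64(0.85), array([-0.01,  1.74,  0.57]))
400 300 (np.float64(0.85), array([-0.55,  2.3 ,  0.53]))
400 350 (np.float64(0.85), array([-0.43,  2.27,  0.45]))
400 400 (np.float64(0.85), array([-0.32,  2.22,  0.39]))
400 450 (np.float64(0.85), array([-0.22,  2.16,  0.35]))
400 500 (np.float64(0.85), array([-0.12,  2.09,  0.32]))
400 550 (np.float64(0.85), array([-0.03,  2.01,  0.31]))
400 600 (np.float64(0.85), array([0.05, 1.93, 0.31]))
300 300 (np.float64(0.85), array([-0.41,  2.54,  0.16]))
300 350 (np.float64(0.85), array([-0.28,  2.49,  0.08]))
300 400 (np.float64(0.83), array([-0.17,  2.42,  0.06]))
300 450 (np.float64(0.81), array([-0.07,  2.33,  0.07]))
300 500 (np.float64(0.81), array([0.02, 2.25, 0.07]))
300 550 (np.float64(0.81), array([0.1 , 2.16, 0.08]))
300 600 (np.float64(0.83), array([0.17, 2.07, 0.06]))
200 300 (np.float64(0.57), array([-0.12,  2.6 ,  0.09]))
200 350 (np.float64(0.57), array([-0.02,  2.52,  0.07]))
200 400 (np.float64(0.57), array([0.06, 2.43, 0.08]))
200 450 (np.float64(0.59), array([0.13, 2.35, 0.06]))
200 500 (np.float64(0.61), array([0.2 , 2.27, 0.06]))
200 550 (np.float64(0.63), array([0.27, 2.18, 0.07]))
200 600 (np.float64(0.65), array([0.33, 2.08, 0.08]))
150 300 (np.float64(0.41), array([0.06, 2.6 , 0.08]))
150 350 (np.float64(0.43), array([0.13, 2.52, 0.07]))
150 400 (np.float64(0.45), array([0.19, 2.43, 0.07]))
150 450 (np.float64(0.47), array([0.25, 2.34, 0.08]))
150 500 (np.float64(0.51), array([0.31, 2.26, 0.06]))
150 550 (np.float64(0.53), array([0.36, 2.17, 0.08]))
150 600 (np.float64(0.57), array([0.42, 2.08, 0.07]))
```

Emit:
arm_command --deltas '[[[1,-0.08,-0.38,0,0.05],[1,-0.08,-0.38,0,0.1],[1,-0.08,-0.38,0,0.15],[1,-0.08,-0.38,0,0.15],[1,-0.03,-0.2,0,0.15],[1,0,0,0,0.15],[1,0,0,0,0.15],[1,0,0,0,0.15]]]'

```text
t: 4.92
eef_pos: [178.3, 839.0, 629.6]
tcp_rot: [2.3, -0.001, -2.584]
ft_force: [-0.1, 0.6, 1.1]
opening: 0.003
```

```bash
python3 st.py
```

```text
t 4.917
joints [1.075, 0.597, 0.552, 0.707, 1.507, -0.917]
eef_pos [178.311, 839.038, 629.632]
tcp_rot [2.3, -0.001, -2.584]
ft_force [-0.123, 0.631, 1.064]
opening 0.003
toolz [-0.395  0.632 -0.666]
```

Emit:
arm_command --deltas '[[[1,0,0,0,0.15],[1,0,0,0,0.15],[1,0,0,0,0.15],[1,0,0,0,0.15],[1,0,0,0,0.15],[1,0,0,0,0.15],[1,0,0,0,0.1]]]'

```text
t: 5.5
eef_pos: [161.8, 795.4, 587.0]
tcp_rot: [2.27, 0.007, -1.834]
ft_force: [0.4, 0.3, 0.3]
opening: 0.008
```

```bash
python3 st.py
```

```text
t 5.5
joints [1.035, 0.904, 0.05, 1.065, 2.137, -1.211]
eef_pos [161.774, 795.38, 587.042]
tcp_rot [2.27, 0.007, -1.834]
ft_force [0.412, 0.348, 0.272]
opening 0.008
toolz [-0.738  0.203 -0.644]
```

Emit:
arm_command --deltas '[[[1,0.15,0.27,0.24,0],[1,0.15,0.27,0.24,0],[1,0.15,0.27,0.24,0],[1,0.15,0.27,0.24,0],[1,0.15,0.27,0.24,0],[1,0.15,0.27,0.24,0],[1,0.15,0.27,0.24,0],[1,0.15,0.27,0.24,0]]]'

```text
t: 6.17
eef_pos: [182.6, 819.8, 629.3]
tcp_rot: [2.187, 0.119, -1.984]
ft_force: [0.2, -0.4, -0.3]
opening: 0.006
```

```bash
cat >> st.py <<'E'
M=Ro.from_euler("xyz",s["tcp_rot"]).as_matrix()
print("toolx",np.round(M[:,0],3),"tooly",np.round(M[:,1],3))
# clearance for wheel facing if tooly horizontal comp is put in wheel plane
ty=M[:2,1]; n=np.array([-ty[1],ty[0]]); n/=np.linalg.norm(n)
if n@M[:2,0]>0: n=-n
print("fwd dir az",np.arctan2(n[1],n[0]),"z.fwd",n@M[:2,2],"x.fwd",n@M[:2,0],"body",-78*(n@M[:2,2])+37.5*abs(n@M[:2,0]))
E
python3 st.py
```

```text
t 6.167
joints [1.002, 0.876, 0.048, 1.093, 1.974, -1.193]
eef_pos [182.616, 819.824, 629.289]
tcp_rot [2.187, 0.119, -1.984]
ft_force [0.229, -0.387, -0.284]
opening 0.006
toolz [-0.72   0.391 -0.574]
toolx [-0.399 -0.909 -0.119] tooly [-0.568  0.143  0.81 ]
fwd dir az 1.3242359487146758 z.fwd 0.20314908913138208 x.fwd -0.9791478170251364 body 20.872414186194817
```

Emit:
arm_command --deltas '[[[1,0.16,0.25,0.24,0],[1,0.16,0.25,0.24,0],[1,0.16,0.25,0.24,0],[1,0.16,0.25,0.24,0],[1,0.16,0.25,0.24,0],[1,0.16,0.25,0.24,0],[1,0.16,0.25,0.24,0],[1,0.16,0.25,0.24,0],[1,0.16,0.25,0.24,0],[1,0.16,0.25,0.24,0],[1,0.16,0.25,0.24,0],[1,0.16,0.25,0.24,0]]]'

```text
t: 7.17
eef_pos: [226.8, 855.4, 691.2]
tcp_rot: [2.025, 0.261, -2.225]
ft_force: [0.1, 0.1, 0.5]
opening: 0.005
```

```bash
python3 st.py
```

```text
t 7.167
joints [0.955, 0.85, 0.048, 1.129, 1.72, -1.184]
eef_pos [226.767, 855.424, 691.184]
tcp_rot [2.025, 0.261, -2.225]
ft_force [0.1, 0.064, 0.549]
opening 0.005
toolz [-0.644  0.637 -0.424]
toolx [-0.588 -0.767 -0.258] tooly [-0.489  0.083  0.868]
fwd dir az 1.4029364879711523 z.fwd 0.5200587164514373 x.fwd -0.8541305119493646 body -8.534685685110937
```

```bash
cat > fk.py <<'E'
import numpy as np
from scipy.spatial.transform import Rotation as Ro
from scipy.optimize import least_squares
P=np.array([4.2,197.9,585.6,410.6,42.9,272.2,67.,0.])
def rot(q): return (Ro.from_euler("ZYZYZ",[q[0],q[1]+q[2],q[3],q[4],q[5]+np.pi/2])).as_matrix()
def fk(q,P=P):
    a,h,L2,L3,e,Lt,d1,d2=P
    s=q[1]+q[2]
    pl=np.array([a+L2*np.sin(q[1])+L3*np.sin(s)+e*np.cos(s),d1,h+L2*np.cos(q[1])+L3*np.cos(s)-e*np.sin(s)])
    Rf=Ro.from_euler("ZYZ",[q[0],s,q[3]]).as_matrix()
    R=rot(q)
    return Ro.from_euler("Z",q[0]).as_matrix()@pl+Rf@[0,d2,0]+Lt*R[:,2],R
DATA=[([1.233,.492,1.559,0,1.092,-.106],[143.47,608.05,214.07]),([1.233,.37,.938,0,1.854,-.106],[141.4,601.88,537.25]),([1.261,.901,.05,.005,2.163,-.075],[188.5,808.05,493.36]),
([1.275,.848,.048,.058,1.415,-.047],[210.09,969.42,624.5]),([1.075,.597,.552,.707,1.507,-.917],[178.3,839.04,629.63]),([1.035,.904,.05,1.065,2.137,-1.211],[161.77,795.38,587.04]),
([1.002,.876,.048,1.093,1.974,-1.193],[182.6,819.8,629.3]),([.955,.85,.048,1.129,1.72,-1.184],[226.77,855.42,691.18])]
sol=least_squares(lambda p:np.concatenate([fk(q,p)[0]-x for q,x in DATA]),P)
P=sol.x
LO=np.array([-3.1,-.84,.05,-1.13,.06,-2.69]);HI=np.array([3.1,2.19,2.79,4.28,2.93,2.69])
def ik(x,R,q0):
    f=lambda q:np.concatenate([(fk(q,P)[0]-x)/100,Ro.from_matrix(fk(q,P)[1]@R.T).as_rotvec()])
    r=least_squares(f,np.clip(q0,LO+1e-3,HI-1e-3),bounds=(LO,HI))
    return r.x,np.abs(r.fun).max()
if __name__=="__main__":
    print(np.round(P,1),np.round(sol.fun,1))
    R0=Ro.from_euler("xyz",[2.025,.261,-2.225]).as_matrix()
    print("rot err",Ro.from_matrix(rot(DATA[-1][0]).T@R0).magnitude())
    ox,oy,yw=np.load("stand.npy")
    hd=np.arctan2(R0[1,2],R0[0,2])
    q=np.array([-.2,.3,1.9,1.6,.6,-1.6])
    for rel in (1.2,1.0,.8,.6,.4,.2,0): # heading left of wheel axis
        Rn=Ro.from_euler("Z",yw+rel-hd).as_matrix()@R0
        for (y,z) in ((-50,250),(-60,150)):
            x=np.array([ox-25*np.cos(yw)-y*np.sin(yw),oy-25*np.sin(yw)+y*np.cos(yw),z])
            best=min((ik(x,Rn,g) for g in (q,[-.1,.3,1.9,2.5,.6,-2.5],[-.2,.3,1.9,1.2,1,-1.2])),key=lambda k:k[1])
            n=np.array([np.cos(yw),np.sin(yw),0]); c=Rn.T@n
            print(rel,(y,z),np.round(best[0],2),"err",round(best[1],3),"body",round(-78*c[2]+37.5*abs(c[0])+90*abs(c[1]),1))
E
python3 fk.py
```

```text
Traceback (most recent call last):
  File "fk.py", line 16, in <module>
    sol=least_squares(lambda p:np.concatenate([fk(q,p)[0]-x for q,x in DATA]),P)
  File "fk.py", line 16, in <lambda>
    sol=least_squares(lambda p:np.concatenate([fk(q,p)[0]-x for q,x in DATA]),P)
                                               ~~^^^^^
  File "fk.py", line 11, in fk
    R=rot(q)
  File "fk.py", line 5, in rot
    def rot(q): return (Ro.from_euler("ZYZYZ",[q[0],q[1]+q[2],q[3],q[4],q[5]+np.pi/2])).as_matrix()
                        ~~~~~~~~~~~~~^^^^^^^^^^^^^^^^^^^^^^^^^^^^^^^^^^^^^^^^^^^^^^^^^
  File "scipy/spatial/transform/_rotation.pyx", line 1413, in scipy.spatial.transform._rotation.Rotation.from_euler
ValueError: Expected axis specification to be a non-empty string of upto 3 characters, got ZYZYZ
```

```bash
sed -i 's/^def rot.*/def rot(q): return (Ro.from_euler("ZYZ",[q[0],q[1]+q[2],q[3]])*Ro.from_euler("YZ",[q[4],q[5]+np.pi\/2])).as_matrix()/' fk.py; python3 fk.py
```

```text
[ 3.000e-01  1.972e+02  5.865e+02  4.107e+02  4.330e+01  2.718e+02
  6.610e+01 -2.000e-01] [ 0.2 -0.   0.1  0.1  0.  -0.2 -0.3  0.1 -0.5  0.  -0.2  0.4  0.1 -0.1
  0.   0.3  0.1 -0.  -0.3  0.1  0.2 -0.   0.  -0. ]
rot err 0.0007878247188680115
1.2 (-50, 250) [-0.56  0.6   1.73  1.    1.52 -2.69] err 0.003 body 20.2
1.2 (-60, 150) [-0.55  0.75  1.72  0.94  1.43 -2.69] err 0.126 body 20.2
1.0 (-50, 250) [-0.59  0.55  1.85  1.12  1.38 -2.69] err 0.002 body -3.7
1.0 (-60, 150) [-0.58  0.7   1.84  1.07  1.3  -2.69] err 0.137 body -3.7
0.8 (-50, 250) [-0.59  0.49  1.97  1.26  1.24 -2.69] err 0.013 body -13.2
0.8 (-60, 150) [-0.58  0.65  1.94  1.2   1.17 -2.69] err 0.158 body -13.2
0.6 (-50, 250) [-0.58  0.44  2.07  1.42  1.1  -2.69] err 0.034 body -18.6
0.6 (-60, 150) [-0.58  0.61  2.04  1.36  1.04 -2.69] err 0.186 body -18.6
0.4 (-50, 250) [-0.55  0.39  2.15  1.6   0.95 -2.69] err 0.061 body -23.2
0.4 (-60, 150) [-0.55  0.56  2.12  1.53  0.92 -2.69] err 0.219 body -23.2
0.2 (-50, 250) [-0.49  0.34  2.21  1.79  0.8  -2.69] err 0.093 body -26.9
0.2 (-60, 150) [-0.5   0.52  2.19  1.73  0.79 -2.69] err 0.251 body -26.9
0 (-50, 250) [-0.41  0.3   2.24  2.    0.63 -2.69] err 0.129 body -29.5
0 (-60, 150) [-0.44  0.48  2.23  1.94  0.66 -2.69] err 0.278 body -29.5
```

```bash
cat > srch.py <<'E'
from fk import *
ox,oy,yw=np.load("stand.npy")
n=np.array([np.cos(yw),np.sin(yw),0]); l=np.array([-np.sin(yw),np.cos(yw),0])
def orient(al,be,ga):
    # al heading left of wheel axis; be tilt from down; ga: angle of (x.up,y.up)
    H=np.cos(al)*n+np.sin(al)*l; up=np.array([0,0,1.])
    z=np.sin(be)*H-np.cos(be)*up; u=np.cos(be)*H+np.sin(be)*up; s=np.cross(z,u)
    # x.up=sin(be)cos(ga): x=cos ga u + ... ; y=sin ga u + ...
    x=np.cos(ga)*u+np.sin(ga)*(-s); y=np.cross(z,x)
    return np.stack([x,y,z],1)
def wp(x,y,z): return np.array([ox,oy,0])+x*n+y*l+np.array([0,0,z])
def clear(R):
    c=R.T@n
    body=-78*c[2]+37.5*abs(c[0])+90*abs(c[1])
    cam=-150*c[2]+84*c[0]+25*abs(c[0])+40*abs(c[1])
    return body,cam
if __name__=="__main__":
    R=orient(.3,.8,1.0); assert np.allclose(np.linalg.det(R),1); print(R[2,:2]/np.sin(.8),np.cos(1.),np.sin(1.))
    G=[[0,.3,1.9,j4,.6,j6] for j4 in (0,1.5,2.8) for j6 in (-2,0,1.5)]
    for ga in np.deg2rad([-30,0,30,60,90,110,130,150,180]):
        for be in (.5,.65,.8,.95,1.1):
            for al in (-.6,-.3,0,.3,.6,.9):
                R=orient(al,be,ga); b,c=clear(R)
                if b>-8 or c>0: continue
                qs=[]
                for pt in ((-55,255),(-60,140)):
                    x=wp(-28,*pt)
                    k=min((ik(x,R,g) for g in G),key=lambda k:k[1]); qs.append(k)
                if max(k[1] for k in qs)<.02: print(round(np.rad2deg(ga)),be,al,round(b),round(c),*[np.round(k[0][3:],2) for k in qs])
E
python3 srch.py
```

```text
[0.54030231 0.84147098] 0.5403023058681398 0.8414709848078965
-30 0.8 0.3 -19 -21 [1.24 0.65 0.19] [ 1.67  0.62 -0.36]
-30 0.95 0 -18 -55 [ 1.99  0.49 -0.29] [ 2.42  0.72 -0.81]
-30 0.95 0.3 -35 -47 [ 1.54  0.74 -0.14] [ 1.88  0.79 -0.62]
-30 1.1 -0.3 -15 -84 [ 3.    0.59 -0.97] [ 3.04  1.   -1.03]
-30 1.1 0 -34 -82 [ 2.27  0.7  -0.6 ] [ 2.5   0.99 -0.96]
-30 1.1 0.3 -43 -69 [ 1.76  0.88 -0.41] [ 1.99  0.99 -0.81]
0 0.65 0 -17 -4 [0.81 0.4  0.41] [ 1.71  0.29 -0.55]
0 0.8 0 -30 -32 [ 1.45  0.37 -0.25] [ 2.22  0.47 -1.09]
0 0.95 -0.3 -13 -44 [ 2.92  0.3  -1.41] [ 3.02  0.68 -1.53]
0 0.95 0 -42 -59 [ 1.99  0.49 -0.81] [ 2.42  0.72 -1.34]
0 0.95 0.3 -13 -44 [ 1.54  0.74 -0.67] [ 1.88  0.79 -1.15]
0 1.1 -0.3 -24 -69 [ 3.    0.59 -1.5 ] [ 3.04  1.   -1.56]
0 1.1 0 -53 -84 [ 2.27  0.7  -1.13] [ 2.5   0.99 -1.48]
0 1.1 0.3 -24 -69 [ 1.76  0.88 -0.93] [ 1.99  0.99 -1.34]
30 0.8 -0.3 -19 -21 [ 2.04  0.06 -1.04] [ 2.98  0.39 -2.  ]
30 0.95 -0.3 -35 -47 [ 2.92  0.3  -1.93] [ 3.02  0.68 -2.06]
30 0.95 0 -18 -55 [ 1.99  0.49 -1.33] [ 2.42  0.72 -1.86]
30 1.1 -0.3 -43 -69 [ 3.    0.59 -2.02] [ 3.0
[... 221 characters left out ...]
.59 -2.54] [ 3.04  1.   -2.61]
60 1.1 0 -26 -93 [ 2.27  0.7  -2.17] [ 2.5   0.99 -2.53]
60 1.1 0.3 -18 -109 [ 1.76  0.88 -1.98] [ 1.99  0.99 -2.38]
130 1.1 -0.3 -17 -110 [3.   0.59 2.52] [3.04 1.   2.46]
150 1.1 -0.3 -15 -122 [3.   0.59 2.17] [3.04 1.   2.11]
150 1.1 0 -34 -148 [2.27 0.7  2.54] [2.5  0.99 2.18]
180 0.65 0 -17 -138 [ 0.77  0.4  -2.69] [1.71 0.29 2.59]
180 0.95 -0.3 -13 -138 [2.92 0.3  1.74] [3.02 0.68 1.61]
180 0.95 0 -42 -156 [1.99 0.49 2.33] [2.42 0.72 1.8 ]
180 0.95 0.3 -13 -138 [1.54 0.74 2.48] [1.88 0.79 1.99]
180 1.1 -0.3 -24 -141 [3.   0.59 1.65] [3.04 1.   1.58]
180 1.1 0 -53 -160 [2.27 0.7  2.02] [2.5  0.99 1.66]
180 1.1 0.3 -24 -141 [1.76 0.88 2.21] [1.99 0.99 1.81]
```

```bash
python3 - <<'E'
from fk import *
R0=Ro.from_euler("xyz",[2.025,.261,-2.225]).as_matrix()
q=np.array(DATA[-1][0]);x=np.array(DATA[-1][1],float)
u=np.array([np.cos(1.31),np.sin(1.31)])
for r,z,tw in ((820,640,0),(750,560,0),(680,480,0),(620,420,0),(620,380,-.3),(620,350,-.6),(620,350,-.9),(620,350,-1.2),(620,300,-1.2)):
    X=np.array([r*u[0],r*u[1],z]); R=Ro.from_euler("Z",tw).as_matrix()@R0
    q,e=ik(X,R,q); print(r,z,tw,np.round(X[:2]),np.round(q,2),round(e,3))
E
```

```text
820 640 0 [211. 792.] [ 0.92  0.57  0.73  1.12  1.57 -1.56] 0.0
750 560 0 [193. 725.] [ 0.88  0.44  1.15  1.13  1.48 -1.84] 0.0
680 480 0 [175. 657.] [ 0.83  0.36  1.47  1.16  1.42 -2.09] 0.0
620 420 0 [160. 599.] [ 0.78  0.32  1.7   1.17  1.39 -2.28] 0.0
620 380 -0.3 [160. 599.] [ 0.8   0.26  1.91  1.35  1.08 -2.34] 0.0
620 350 -0.6 [160. 599.] [ 0.89  0.22  2.07  1.66  0.77 -2.46] 0.0
620 350 -0.9 [160. 599.] [ 1.04  0.17  2.14  2.15  0.46 -2.68] 0.0
620 350 -1.2 [160. 599.] [ 1.15  0.14  2.09  2.4   0.16 -2.69] 0.092
620 300 -1.2 [160. 599.] [ 1.13  0.21  2.13  2.39  0.24 -2.69] 0.14
```

Emit:
arm_command --deltas '[[[1,-0.07,-0.26,-0.27,0],[1,-0.07,-0.26,-0.27,0],[1,-0.07,-0.26,-0.27,0],[1,-0.07,-0.26,-0.27,0],[1,-0.07,-0.26,-0.27,0],[1,-0.07,-0.26,-0.27,0],[1,-0.07,-0.26,-0.27,0],[1,-0.07,-0.26,-0.27,0],[1,-0.07,-0.26,-0.27,0],[1,-0.07,-0.26,-0.27,0]]]'

```text
t: 8.0
eef_pos: [171.1, 642.6, 470.5]
tcp_rot: [2.019, 0.274, -2.235]
ft_force: [1.3, 0.9, 0.4]
opening: 0.002
```

```bash
python3 st.py
```

```text
t 8.0
joints [0.821, 0.343, 1.535, 1.17, 1.406, -2.137]
eef_pos [171.086, 642.58, 470.523]
tcp_rot [2.019, 0.274, -2.235]
ft_force [1.266, 0.864, 0.371]
opening 0.002
toolz [-0.638  0.648 -0.417]
toolx [-0.594 -0.758 -0.271] tooly [-0.491  0.075  0.868]
fwd dir az 1.419539628733976 z.fwd 0.5445062335472233 x.fwd -0.8387567952799051 body -11.018106393686974
```

Emit:
arm_command --deltas '[[[1,0,-0.06,-0.12,-0.15],[1,0,-0.06,-0.12,-0.15],[1,0,-0.06,-0.12,-0.15],[1,0,-0.06,-0.12,-0.15],[1,0,-0.06,-0.12,-0.15],[1,0,-0.06,-0.12,-0.15],[1,0,0,-0.12,-0.15],[1,0,0,-0.12,-0.15]]]'

```text
t: 8.67
eef_pos: [176.3, 597.7, 374.3]
tcp_rot: [2.022, 0.274, 3.134]
ft_force: [1.8, 0.5, 1.0]
opening: 0.007
```

```bash
python3 st.py
```

```text
t 8.667
joints [1.014, 0.137, 2.105, 2.04, 0.427, -2.566]
eef_pos [176.325, 597.697, 374.332]
tcp_rot [2.022, 0.274, 3.134]
ft_force [1.788, 0.544, 1.015]
opening 0.007
toolz [ 0.125  0.899 -0.42 ]
toolx [-0.963  0.007 -0.27 ] tooly [-0.24   0.438  0.866]
fwd dir az 0.5013873984709972 z.fwd 0.5413981210710987 x.fwd -0.8407663614231271 body -10.700314890178436
```

Emit:
arm_command --deltas '[[[1,0,0,-0.15,-0.1],[1,0,0,-0.15,-0.1],[1,0,0,-0.15,-0.1],[1,0,0,-0.15,-0.1],[1,0,0,-0.15,-0.1],[1,0,0,-0.15,-0.1],[1,0,0,-0.15,-0.1],[1,0,0,-0.15,-0.1]]]'

```text
t: 9.33
eef_pos: [266.0, 553.9, 347.5]
tcp_rot: [2.161, 0.105, 2.684]
ft_force: [-0.3, -0.3, 0.1]
opening: 0.003
```

```bash
cat >> st.py <<'E'
print("beta",np.arccos(-M[2,2]),"gamma'",np.rad2deg(np.arctan2(M[2,1],M[2,0])),"heading",np.arctan2(M[1,2],M[0,2]))
E
python3 st.py
```

```text
t 9.333
joints [0.999, 0.136, 2.075, 2.534, 0.064, -2.685]
eef_pos [265.951, 553.874, 347.544]
tcp_rot [2.161, 0.105, 2.684]
ft_force [-0.301, -0.291, 0.146]
opening 0.003
toolz [ 0.419  0.72  -0.554]
toolx [-0.892  0.439 -0.104] tooly [0.168 0.538 0.826]
fwd dir az -0.3030737484584599 z.fwd 0.1852213365707377 x.fwd -0.9826968283651624 body 22.403866811176044
beta 0.9840636475695744 gamma' 97.19863947193741 heading 1.0434264090011767
```

Emit:
arm_command --deltas '[[[1,0,0,-0.2,0.02],[1,0,0,-0.2,0.02],[1,0,0,-0.2,0.02],[1,0,0,-0.2,0],[1,0,0,-0.2,0],[1,0,0,-0.2,0],[1,0,0,-0.2,0]]]'

```text
t: 9.92
eef_pos: [291.4, 544.1, 241.1]
tcp_rot: [2.208, 0.056, 2.769]
ft_force: [0.3, 0.5, 0.3]
opening: 0.003
```

```bash
python3 st.py
```

```text
t 9.917
joints [0.871, 0.31, 2.18, 2.412, 0.347, -2.685]
eef_pos [291.409, 544.094, 241.117]
tcp_rot [2.208, 0.056, 2.769]
ft_force [0.261, 0.527, 0.341]
opening 0.003
toolz [ 0.324  0.736 -0.594]
toolx [-0.93   0.363 -0.056] tooly [0.175 0.571 0.802]
fwd dir az -0.29679857128587 z.fwd 0.09415011451402744 x.fwd -0.9955580123413176 body 29.989716530705273
beta 0.9347482286807058 gamma' 94.00436354153403 heading 1.156692215382619
```

Emit:
arm_command --deltas '[[[1,0,0,-0.05,-0.15],[1,0,0,-0.05,-0.15],[1,0,0,-0.05,-0.15],[1,0,0,-0.05,-0.15],[1,0,0,-0.05,-0.15],[1,0,0,-0.05,-0.15]]]'

```text
t: 10.42
eef_pos: [384.8, 479.8, 262.0]
tcp_rot: [2.307, -0.149, 2.24]
ft_force: [0.2, -0.4, 1.0]
opening: 0.003
```

```bash
python3 st.py
```

```text
t 10.417
joints [0.78, 0.256, 2.103, 2.868, 0.064, -2.685]
eef_pos [384.828, 479.827, 262.017]
tcp_rot [2.307, -0.149, 2.24]
ft_force [0.245, -0.446, 0.955]
opening 0.003
toolz [ 0.519  0.538 -0.664]
toolx [-0.614  0.776  0.148] tooly [0.595 0.33  0.733]
fwd dir az -1.0637223364345445 z.fwd -0.2180275207971838 x.fwd -0.9759426213538547 body 53.60399492294988
beta 0.8446113134312372 gamma' 78.55678047015759 heading 0.8029652521134475
```

```bash
python3 - <<'E'
from h import *
c=env.read_camera("top")
for n,p,z in (("pump tip",(149,225),15),("pump handle",(160,275),15),("jar",(153,177),62),("hammer head",(352,252),20),("hammer end",(412,257),10),("brick",(370,180),64),("brick",(432,210),64)): print(n,plane_z(c,p,z).round())
cv2.imwrite("pics/top1.png",c["frame"][:,:,::-1])
E
```

```text
pump tip [447. 475.  15.]
pump handle [261. 432.  15.]
jar [621. 451.  62.]
hammer head [ 336. -285.   20.]
hammer end [ 315. -512.   10.]
brick [ 601. -351.   64.]
brick [ 486. -577.   64.]
```

View pics/top1.png

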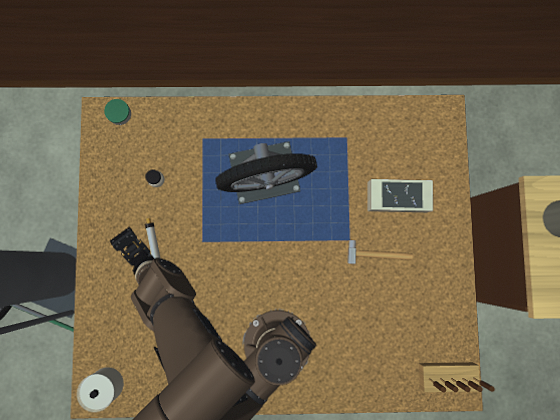

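Emit:
arm_command --deltas '[[[1,-0.1,0.05,-0.2,0],[1,-0.1,0.05,-0.2,0],[1,-0.1,0.05,-0.2,0],[1,-0.1,0.05,-0.2,0],[1,-0.1,0.05,-0.1,-0.15],[1,-0.1,0.05,-0.1,-0.15],[1,-0.1,0.05,-0.1,-0.15],[1,-0.1,0.05,-0.1,-0.15]]]'

```text
t: 11.13
eef_pos: [381.5, 449.3, 159.1]
tcp_rot: [2.408, -0.379, 1.898]
ft_force: [0.1, 0.3, -0.2]
opening: 0.005
```

```bash
python3 st.py
```

```text
t 11.133
joints [0.774, 0.423, 2.244, 3.268, 0.336, -2.685]
eef_pos [381.451, 449.322, 159.076]
tcp_rot [2.408, -0.379, 1.898]
ft_force [0.087, 0.299, -0.241]
opening 0.005
toolz [ 0.546  0.476 -0.69 ]
toolx [-0.298  0.88   0.37 ] tooly [0.783 0.004 0.622]
fwd dir az -1.5660209526370437 z.fwd -0.47294396611913564 x.fwd -0.8810925064438474 body 69.93059834893685
beta 0.8095855429564359 gamma' 59.242057864064684 heading 0.7166262785480323
```

Emit:
arm_command --deltas '[[[1,-0.1,0.05,0.05,-0.15],[1,-0.1,0.05,0.05,-0.15],[1,-0.1,0.05,0.05,-0.15],[1,-0.1,0.05,0.05,-0.15],[1,-0.1,0.05,0.05,-0.15]]]'

```text
t: 11.55
eef_pos: [343.6, 414.0, 116.5]
tcp_rot: [2.423, -0.543, 1.343]
ft_force: [0.5, 0.7, 0.5]
opening: 0.005
```

```bash
python3 st.py
```

```text
t 11.55
joints [1.004, 0.544, 2.321, 4.045, 0.675, -2.685]
eef_pos [343.563, 414.021, 116.456]
tcp_rot [2.423, -0.543, 1.343]
ft_force [0.461, 0.689, 0.495]
opening 0.005
toolz [ 0.729  0.23  -0.645]
toolx [0.193 0.834 0.516] tooly [ 0.657 -0.501  0.563]
fwd dir az -2.2222937771131352 z.fwd -0.6251539667540305 x.fwd -0.7805014528184434 body 78.03081388750601
beta 0.8699962365695737 gamma' 47.4884100275594 heading 0.3062798838823451
```

```bash
cat > chk.py <<'E'
from srch import *
import sys
be,ga=float(sys.argv[1]),np.deg2rad(float(sys.argv[2]))
G=[[0,.3,1.9,j4,.6,j6] for j4 in (1.5,2.8) for j6 in (-2,-1)]
for al in np.arange(-.6,.5,.1):
    R=orient(al,be,ga); b,c=clear(R); s=[]
    for pt in ((-40,265),(-60,140),(0,270),(40,270)):
        k=min((ik(wp(-28,*pt),R,g) for g in G),key=lambda k:k[1]); s+=[np.round(k[0][3:],2).tolist(),round(k[1],3)]
    print(round(al,1),round(b),round(c),s, "tool n/l/up",np.round([R[:,2]@n,R[:,2]@l,R[2,2]],2))
E
python3 chk.py .87 47.5
```

```text
-0.6 -19 -10 [[3.68, 0.27, -2.69], np.float64(0.094), [3.72, 0.53, -2.67], np.float64(0.0), [-1.13, 0.37, 2.22], np.float64(0.101), [-1.13, 0.45, 2.29], np.float64(0.104)] tool n/l/up [ 0.63 -0.43 -0.64]
-0.5 -16 -17 [[3.58, 0.2, -2.69], np.float64(0.055), [3.48, 0.52, -2.56], np.float64(0.0), [3.64, 0.24, -2.69], np.float64(0.08), [3.71, 0.29, -2.69], np.float64(0.101)] tool n/l/up [ 0.67 -0.37 -0.64]
-0.4 -13 -24 [[3.5, 0.15, -2.69], np.float64(0.017), [3.24, 0.52, -2.45], np.float64(0.0), [3.55, 0.17, -2.69], np.float64(0.046), [3.61, 0.22, -2.69], np.float64(0.069)] tool n/l/up [ 0.7  -0.3  -0.64]
-0.3 -10 -30 [[2.9, 0.13, -2.18], np.float64(0.0), [3.0, 0.52, -2.34], np.float64(0.0), [3.47, 0.12, -2.69], np.float64(0.005), [3.53, 0.16, -2.69], np.float64(0.033)] tool n/l/up [ 0.73 -0.23 -0.64]
-0.2 -7 -37 [[2.22, 0.19, -1.61], np.float64(0.0), [2.77, 0.54, -2.24], np.float64(0.0), [2.57, 0.13, -1.89], np.float64(0.0), [3.25, 0.11, -2.49], np.float64(0.0)] tool n/l/up [ 0.75 -0.15 -0.64]
-0.1 -4 -43 [[1.89, 0.28, -1.39], np.float64(0.0), [2.55, 0.56, -2.14], np.float64(0.0), [2.03
[... 376 characters left out ...]
64(0.0), [1.63, 0.41, -1.27], np.float64(0.0), [1.73, 0.35, -1.31], np.float64(0.0)] tool n/l/up [ 0.76  0.08 -0.64]
0.2 6 -58 [[1.46, 0.58, -1.28], np.float64(0.0), [1.95, 0.65, -1.91], np.float64(0.0), [1.51, 0.51, -1.26], np.float64(0.0), [1.59, 0.45, -1.27], np.float64(0.0)] tool n/l/up [ 0.75  0.15 -0.64]
0.3 9 -62 [[1.37, 0.67, -1.28], np.float64(0.0), [1.78, 0.69, -1.85], np.float64(0.0), [1.42, 0.61, -1.26], np.float64(0.0), [1.48, 0.55, -1.26], np.float64(0.0)] tool n/l/up [ 0.73  0.23 -0.64]
0.4 12 -65 [[1.29, 0.76, -1.3], np.float64(0.0), [1.63, 0.74, -1.8], np.float64(0.0), [1.33, 0.71, -1.27], np.float64(0.0), [1.39, 0.64, -1.27], np.float64(0.0)] tool n/l/up [ 0.7   0.3  -0.64]
```

```bash
cat > clr.py <<'E'
from srch import *
def pts():
    P=[]
    for z in np.linspace(-78,-230,16):
        for x in np.linspace(-37.5,37.5,9):
            for y in np.linspace(-90,90,19): P.append((x,y,z))
    for z in np.linspace(-120,-190,8):   # camera guess
        for x in np.linspace(37,110,8):
            for y in np.linspace(-30,30,7): P.append((x,y,z))
    for z in np.linspace(0,-78,14):
        for x in (-12,0,12):
            for y in (-14,0,14): P.append((x,y,z))
    return np.array(P)
PP=pts()
def worst(R,tip):
    """tip in stand frame (x,y,zrel to axle). returns max x of tool points whose radius is in tyre ring"""
    Rw=np.stack([n,l,[0,0,1]])@R
    X=PP@Rw.T+np.array(tip)
    r=np.hypot(X[:,1],X[:,2]); m=(r>115)&(r<176)
    i=np.argmax(np.where(m,X[:,0],-999)); 
    m2=(r<40); j=np.argmax(np.where(m2,X[:,0],-999))
    return round(X[i,0]),np.round(PP[i]),round(np.where(m2,X[:,0],-999)[j]),np.round(PP[j])
if __name__=="__main__":
    import sys
    be,ga=float(sys.argv[1]),np.deg2rad(float(sys.argv[2]))
    for al in (-.4,-.3,-.2,-.1,0,.1):
        R=orient(al,be,ga)
        for tip in ((-18,-30,65),(-18,-50,45),(-18,-68,0),(-18,-55,-45),(-18,0,75)): print(al,tip,*worst(R,tip))
E
python3 clr.py .87 47.5
```

```text
-0.4 (-18, -30, 65) -37 [ 38.  60. -78.] -999 [-38. -90. -78.]
-0.4 (-18, -50, 45) -32 [ 110.  -30. -120.] -111 [-38. -70. -78.]
-0.4 (-18, -68, 0) -22 [ 110.   30. -120.] -62 [ 28. -50. -78.]
-0.4 (-18, -55, -45) -36 [ 110.   30. -140.] -33 [ 12. -14. -30.]
-0.4 (-18, 0, 75) -37 [ 12.  14. -42.] -999 [-38. -90. -78.]
-0.3 (-18, -30, 65) -36 [ 38.  60. -78.] -999 [-38. -90. -78.]
-0.3 (-18, -50, 45) -31 [ 38.  80. -78.] -113 [-28. -80. -78.]
-0.3 (-18, -68, 0) -28 [ 110.   30. -120.] -70 [ 28. -50. -78.]
-0.3 (-18, -55, -45) -34 [ 28.  90. -78.] -40 [ 12. -14. -36.]
-0.3 (-18, 0, 75) -37 [ 12.  14. -42.] -999 [-38. -90. -78.]
-0.2 (-18, -30, 65) -35 [ 38.  60. -78.] -999 [-38. -90. -78.]
-0.2 (-18, -50, 45) -32 [ 38.  70. -78.] -117 [-19. -90. -78.]
-0.2 (-18, -68, 0) -25 [ 38.  90. -78.] -75 [ 38. -60. -78.]
-0.2 (-18, -55, -45) -25 [ 38.  90. -78.] -43 [ 12. -14. -36.]
-0.2 (-18, 0, 75) -38 [ 12.  14. -42.] -999 [-38. -90. -78.]
-0.1 (-18, -30, 65) -34 [ 38.  60. -78.] -999 [-38. -90. -78.]
-0.1 (-18, -50, 45) -30 [ 38.  70. -78.] -123 [-19. -90. -78.]
-0.1 (-18, -68, 0) -22 [ 38.  90. -78.] -83 [ 38. -60. -78.]
-0.1 (-18, -55, -45) -22 [ 38.  90. -78.] -50 [ 12. -14. -42.]
-0.1 (-18, 0, 75) -38 [ 38.  50. -78.] -999 [-38. -90. -78.]
0 (-18, -30, 65) -33 [ 38.  60. -78.] -999 [-38. -90. -78.]
0 (-18, -50, 45) -27 [ 28.  80. -78.] -124 [ -9. -90. -78.]
0 (-18, -68, 0) -18 [ 38.  90. -78.] -89 [ 28. -50. -78.]
0 (-18, -55, -45) -18 [ 38.  90. -78.] -56 [ 12. -14. -48.]
0 (-18, 0, 75) -37 [ 28.  60. -78.] -999 [-38. -90. -78.]
0.1 (-18, -30, 65) -31 [ 38.  60. -78.] -999 [-38. -90. -78.]
0.1 (-18, -50, 45) -26 [ 38.  70. -78.] -133 [-19. -90. -78.]
0.1 (-18, -68, 0) -15 [ 38.  90. -78.] -96 [ 38. -60. -78.]
0.1 (-18, -55, -45) -15 [ 38.  90. -78.] -69 [ 38. -10. -78.]
0.1 (-18, 0, 75) -35 [ 28.  60. -78.] -999 [-38. -90. -78.]
```

Emit:
arm_command --deltas '[[[1,-0.05,-0.15,0.3,0],[1,-0.05,-0.2,0.3,0],[1,-0.05,-0.25,0.25,0],[1,0,-0.3,0.2,0],[1,0,-0.3,0.2,0],[1,0,-0.3,0.2,0],[1,0,-0.3,0.1,0],[1,0,-0.3,0.1,0]]]'

```text
t: 12.22
eef_pos: [321.0, 206.0, 240.1]
tcp_rot: [2.434, -0.578, 1.366]
ft_force: [-0.1, 0.4, -0.2]
opening: 0.01
```

```bash
python3 st.py; python3 -c "
from srch import *
print(wp(-130,50,255),wp(-130,0,300))"
```

```text
t 12.217
joints [0.439, -0.025, 2.602, 3.326, 0.32, -2.482]
eef_pos [321.025, 206.035, 240.111]
tcp_rot [2.434, -0.578, 1.366]
ft_force [-0.133, 0.391, -0.166]
opening 0.01
toolz [ 0.721  0.274 -0.636]
toolx [0.17  0.82  0.547] tooly [ 0.672 -0.503  0.544]
fwd dir az -2.2132296673865612 z.fwd -0.6517699542981755 x.fwd -0.7584167236250493 body 79.27868357119704
beta 0.8813235910153425 gamma' 44.885549438425365 heading 0.36360748924111796
[464.85842047  57.18328346 255.        ] [474.35080556   8.09260588 300.        ]
```

Emit:
arm_command --deltas '[[[1,0.18,-0.25,0.1,-0.02],[1,0.2,-0.25,0.1,-0.04],[1,0.2,-0.25,0.1,-0.04],[1,0.2,-0.25,0.1,-0.04],[1,0.2,-0.25,0.1,-0.04],[1,0.2,-0.25,0.1,-0.04]]]'

```text
t: 12.72
eef_pos: [384.9, 134.6, 275.4]
tcp_rot: [2.425, -0.599, 1.291]
ft_force: [-0.4, 0.9, -0.3]
opening: 0.004
```

```bash
python3 st.py; python3 - <<'E'
from h import *
for n in ("scene","wrist"):
    c=wristcam() if n=="wrist" else env.read_camera(n)
    cv2.imwrite(f"pics/{n}2.png",c["frame"][:,:,::-1])
E
```

```text
t 12.717
joints [0.038, -0.096, 2.512, 2.226, 0.253, -1.599]
eef_pos [384.941, 134.583, 275.411]
tcp_rot [2.425, -0.599, 1.291]
ft_force [-0.38, 0.885, -0.251]
opening 0.004
toolz [ 0.749  0.227 -0.623]
toolx [0.228 0.794 0.564] tooly [ 0.623 -0.564  0.543]
fwd dir az -2.30699338060254 z.fwd -0.6708772271620401 x.fwd -0.741568436542018 body 80.1372400889648
beta 0.8982783053453861 gamma' 43.908644344527794 heading 0.2944249284980782
```

View pics/wrist2.png

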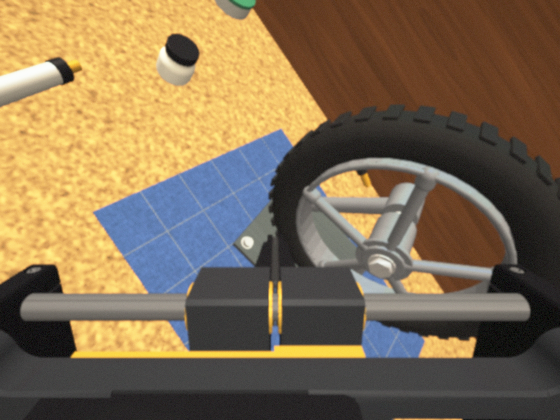

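View pics/scene2.png

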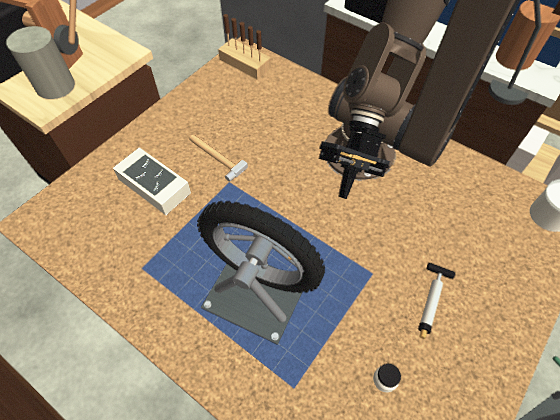

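```bash
cat > ov.py <<'E'
from h import *
import sys
def overlay(name,out,q=None,crop=None,sc=1.4):
    ox,oy,yw=np.load("stand.npy")
    n=np.array([np.cos(yw),np.sin(yw),0]); l=np.array([-np.sin(yw),np.cos(yw),0])
    W=lambda x,y,z:np.array([ox,oy,200.])+x*n+y*l+np.array([0,0,z])
    s=env.state()
    c=wristcam() if name=="wrist" else env.read_camera(name)
    im=c["frame"][:,:,::-1].copy()
    if crop is None: crop=(0,0,560,420)
    x0,y0,x1,y1=crop
    im=cv2.resize(im[y0:y1,x0:x1],None,fx=sc,fy=sc,interpolation=cv2.INTER_CUBIC)
    raw=im.copy()
    def dot(X,col,r=1):
        p=(proj(c,X)-[x0,y0])*sc
        if np.all(np.abs(p)<2000): cv2.circle(im,tuple(int(v) for v in p),r,col,-1)
    sx=-1 if name!="scene" else 1
    for a in np.arange(0,6.28,.05):
        dot(W(18*sx,118*np.sin(a),118*np.cos(a)),(0,255,0)); dot(W(0,172.5*np.sin(a),172.5*np.cos(a)),(255,255,0))
    dot(W(-51,0,0),(0,0,255),2)
    if q is not None:
        for k in range(5):
            a=q+k*2*np.pi/5
            for r in range(22,120,8): dot(W(-32+17*(r-22)/97,-r*np.sin(a),r*np.cos(a)),(0,0,255) if k else (255,0,255))
        for r in range(86,119,4): dot(W(0,r*np.sin(q),-r*np.cos(q)),(0,165,255),2)
    dot(s["eef_pos"],(255,0,255),3)
    cv2.imwrite(out,im); cv2.imwrite(out.replace(".png","_raw.png"),raw)
if __name__=="__main__":
    overlay(sys.argv[1],sys.argv[2],float(sys.argv[3]))
E
python3 ov.py wrist pics/ov1.png -4.34
```

```text
(no output)
```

View pics/ov1.png

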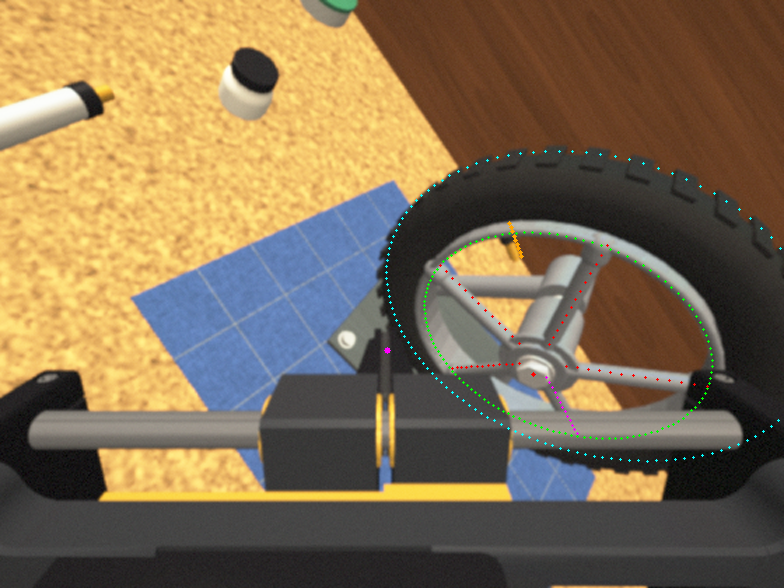

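The wrist overlay matches: the nut is at about (533,375), the spokes line up with q = -4.34, and the brass valve is at about (512,240). The fingers now come in tilted towards the wheel, so I'll go to a pre-insert point in front of the gap left of the top-left spoke.

```bash
cat > to.py <<'E'
# usage: to.py x y z  (stand frame rel to wheel centre) -> world delta /100
import sys
from h import *
ox,oy,yw=np.load("stand.npy")
n=np.array([np.cos(yw),np.sin(yw),0]); l=np.array([-np.sin(yw),np.cos(yw),0])
s=env.state(); p=np.array(s["eef_pos"])-[ox,oy,200]
cur=np.array([p@n,p@l,p[2]])
print("t",s["t"],"cur stand",cur.round(1),"ang cw",np.rad2deg(np.arctan2(-cur[1],cur[2])).round(1),"F stand",np.round([np.array(s["ft_force"])@n,np.array(s["ft_force"])@l,s["ft_force"][2]],1),"j",np.round(s["joints"],2))
for i in range(1,len(sys.argv),3):
    d=np.array([float(v) for v in sys.argv[i:i+3]])-cur
    print("delta",np.round((d[0]*n+d[1]*l+d[2]*np.array([0,0,1]))/100,3)); cur=cur+d
from scipy.spatial.transform import Rotation as Ro
M=Ro.from_euler("xyz",s["tcp_rot"]).as_matrix()
al=np.arctan2(M[1,2],M[0,2])-yw; be=np.arccos(-M[2,2]); ga=np.arctan2(M[2,1],M[2,0])
print("al be ga",al.round(3),be.round(3),np.rad2deg(ga).round(1))
if len(sys.argv)>1:
    from clr import worst
    print("clear",worst(M,cur))
E
python3 to.py -85 53 30 -22 53 27
```

```text
t 12.8667 cur stand [-193.4  141.1   75.5] ang cw -61.9 F stand [ 0.3  0.3 -0.5] j [ 0.04 -0.1   2.51  2.24  0.25 -1.61]
delta [ 1.232 -0.66  -0.455]
delta [ 0.619  0.12  -0.03 ]
al be ga 0.102 0.9 43.9
clear (-23, array([ 38.,  90., -78.]), -999, array([-38., -90., -78.]))
```

```bash
python3 - <<'E'
from clr import *
for al in (-.4,-.3,-.2,-.1,0,.1,.2):
    R=orient(al,.9,np.deg2rad(44)); Rw=np.stack([n,l,[0,0,1]])@R
    print(al,[(worst(R,t)[0],(Rw@worst(R,t)[1]+t).round()[1:].tolist()) for t in ((-22,53,27),(-22,35,50),(-22,0,62),(-22,-45,45),(-22,60,5))],"xyz.n",Rw[0].round(2))
E
```

```text
-0.4 [(-42, [20.0, 146.0]), (-42, [2.0, 169.0]), (-44, [-17.0, 170.0]), (-43, [55.0, 165.0]), (-42, [27.0, 124.0])] xyz.n [0.68 0.12 0.72]
-0.3 [(-39, [18.0, 146.0]), (-39, [-0.0, 169.0]), (-43, [-19.0, 170.0]), (-41, [-72.0, 158.0]), (-39, [25.0, 124.0])] xyz.n [0.63 0.2  0.75]
-0.2 [(-35, [16.0, 146.0]), (-35, [-2.0, 169.0]), (-41, [-21.0, 170.0]), (-38, [-74.0, 158.0]), (-35, [23.0, 124.0])] xyz.n [0.58 0.28 0.77]
-0.1 [(-31, [15.0, 146.0]), (-31, [-3.0, 169.0]), (-38, [-22.0, 170.0]), (-35, [-75.0, 158.0]), (-31, [22.0, 124.0])] xyz.n [0.51 0.36 0.78]
0 [(-27, [15.0, 146.0]), (-27, [-3.0, 169.0]), (-36, [-38.0, 170.0]), (-32, [-76.0, 158.0]), (-27, [22.0, 124.0])] xyz.n [0.45 0.43 0.78]
0.1 [(-24, [14.0, 146.0]), (-24, [-4.0, 169.0]), (-32, [-39.0, 170.0]), (-32, [-84.0, 153.0]), (-24, [21.0, 124.0])] xyz.n [0.38 0.5  0.78]
0.2 [(-20, [14.0, 146.0]), (-20, [-4.0, 169.0]), (-28, [-61.0, 165.0]), (-28, [-85.0, 153.0]), (-20, [21.0, 124.0])] xyz.n [0.3  0.57 0.77]
```

Emit:
arm_command --deltas '[[[1,0.2,-0.12,-0.07,-0.06],[1,0.22,-0.12,-0.08,-0.08],[1,0.22,-0.12,-0.08,-0.08],[1,0.22,-0.12,-0.08,-0.08],[1,0.2,-0.1,-0.08,-0.08],[1,0.15,-0.06,-0.05,-0.04],[1,0,0,0,0]]]'

```text
t: 13.45
eef_pos: [488.0, 80.7, 233.6]
tcp_rot: [2.43, -0.594, 0.995]
ft_force: [-0.4, -0.2, -0.7]
opening: 0.004
```

```bash
python3 to.py -70 53 27 -22 53 27
```

```text
t 13.45 cur stand [-102.8   68.7   33.6] ang cw -63.9 F stand [-0.4 -0.1 -0.7] j [ 0.05  0.17  2.41  3.27  0.33 -2.43]
delta [ 0.352 -0.092 -0.066]
delta [0.471 0.091 0.   ]
al be ga -0.191 0.892 44.0
clear (-34, array([ 38.,  90., -78.]), -999, array([-38., -90., -78.]))
```

Emit:
arm_command --deltas '[[[1,0.19,-0.06,-0.04,0],[1,0.19,-0.05,-0.04,0],[1,0,0,0,0]]]'

```text
t: 13.7
eef_pos: [523.2, 72.5, 223.2]
tcp_rot: [2.437, -0.589, 0.996]
ft_force: [-1.2, 0.6, -0.3]
opening: 0.003
```

```bash
python3 to.py -22 53 27; python3 ov.py wrist pics/ov2.png -4.34
```

```text
t 13.7 cur stand [-69.8  54.   23.2] ang cw -66.7 F stand [-1.1  0.8 -0.3] j [ 0.02  0.23  2.36  3.18  0.33 -2.36]
delta [0.471 0.081 0.038]
al be ga -0.187 0.885 44.1
clear (-33, array([ 38.,  90., -78.]), -999, array([-38., -90., -78.]))
```

View pics/ov2.png

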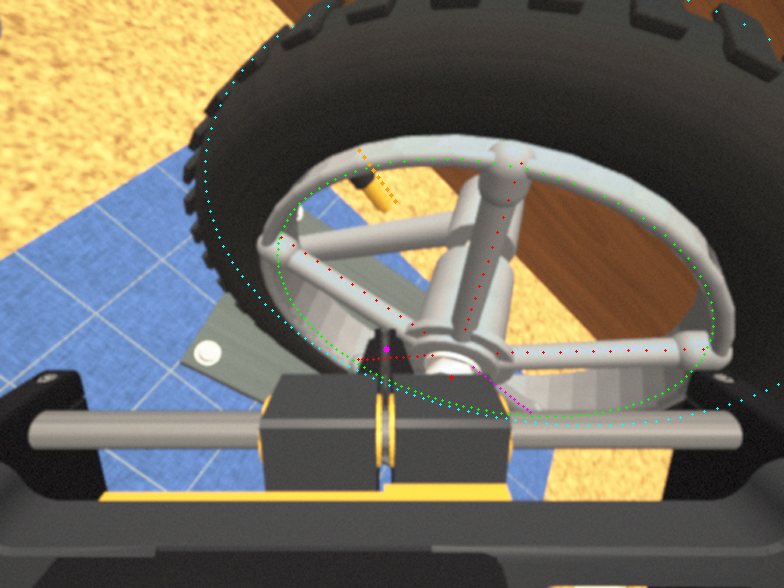

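```bash
python3 - <<'E'
from h import *
ox,oy,yw=np.load("stand.npy")
n=np.array([np.cos(yw),np.sin(yw),0]); l=np.array([-np.sin(yw),np.cos(yw),0])
W=lambda x,y,z:np.array([ox,oy,200.])+x*n+y*l+np.array([0,0,z])
c=wristcam();print(np.round(c["R"],2), np.round(-np.array(c["R"]).T@c["t"],0))
for a in (39,111,183,255,327,291):
    A=np.deg2rad(a); print(a,(proj(c,W(-15,-119*np.sin(A),119*np.cos(A)))*1.4).round())
E
```

```text
[[ 0.44 -0.72  0.54]
 [-0.66 -0.67 -0.35]
 [ 0.61 -0.2  -0.77]] [427. 130. 376.]
39 [708. 346.]
111 [533. 411.]
183 [360. 359.]
255 [282. 236.]
327 [522. 158.]
291 [348. 168.]
```

Emit:
arm_command --deltas '[[[1,0.16,0.03,0.02,0],[1,0.16,0.03,0.02,0],[1,0.12,0.02,0.02,0],[1,0,0,0,0]]]'

```text
t: 14.13
eef_pos: [559.4, 83.6, 229.4]
tcp_rot: [2.443, -0.586, 0.996]
ft_force: [-0.3, 0.6, -0.2]
opening: 0.006
```

```bash
python3 to.py -22 53 27 -22 32 52; python3 ov.py wrist pics/ov3.png -4.34
```

```text
t 14.1333 cur stand [-32.1  58.   29.4] ang cw -63.1 F stand [-0.2  0.6 -0.2] j [ 0.05  0.26  2.27  3.25  0.27 -2.42]
delta [ 0.109 -0.029 -0.024]
delta [ 0.04  -0.206  0.25 ]
al be ga -0.183 0.879 44.1
clear (-32, array([ 38.,  90., -78.]), -999, array([-38., -90., -78.]))
```

View pics/ov3.png

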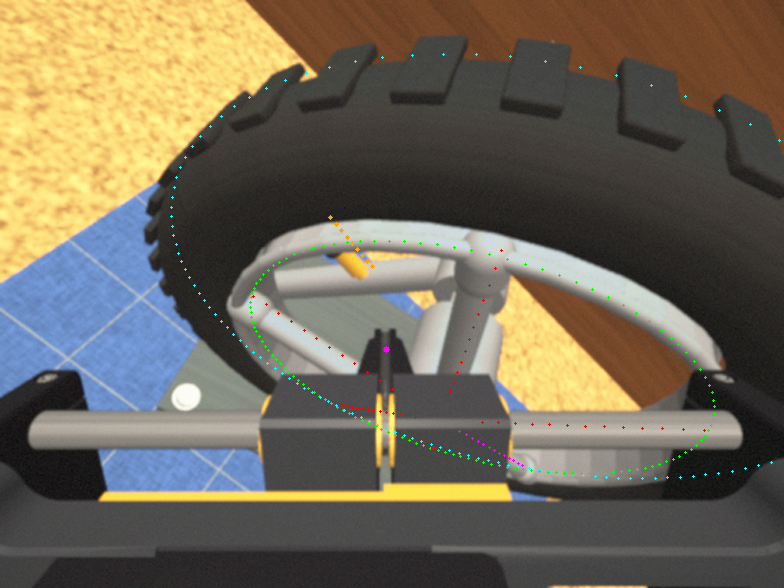

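```bash
python3 -c "
import numpy as np
o=np.load('stand.npy');o[0]=600.5;o[1]=36;np.save('stand.npy',o)"
python3 to.py -24 50 32 -24 44 44 -24 31 54 -24 16 60 -24 0 62
```

```text
t 14.1833 cur stand [-32.6  54.7  28.9] ang cw -62.2 F stand [-1.3  0.1 -0.1] j [ 0.05  0.26  2.27  3.25  0.27 -2.42]
delta [ 0.093 -0.03   0.031]
delta [ 0.011 -0.059  0.12 ]
delta [ 0.025 -0.128  0.1  ]
delta [ 0.028 -0.147  0.06 ]
delta [ 0.03  -0.157  0.02 ]
al be ga -0.183 0.878 44.1
clear (-40, array([ 38.,  70., -78.]), -999, array([-38., -90., -78.]))
```

Emit:
arm_command --deltas '[[[1,0.1,-0.03,0.04,0],[1,0.02,-0.06,0.12,0],[1,0.02,-0.07,0.06,0],[1,0.02,-0.07,0.06,0],[1,0,0,0,0]]]'

```text
t: 14.6
eef_pos: [568.0, 61.1, 255.7]
tcp_rot: [2.453, -0.578, 0.995]
ft_force: [0.4, 0.0, 0.8]
opening: 0.003
```

```bash
python3 to.py -24 31 54 -24 16 60 -24 0 62 -24 -16 60 -24 -21 58
```

```text
t 14.6 cur stand [-27.1  30.8  55.7] ang cw -28.9 F stand [ 0.4 -0.1  0.8] j [-0.02  0.21  2.22  2.99  0.15 -2.22]
delta [ 0.03   0.008 -0.017]
delta [ 0.028 -0.147  0.06 ]
delta [ 0.03  -0.157  0.02 ]
delta [ 0.03  -0.157 -0.02 ]
delta [ 0.009 -0.049 -0.02 ]
al be ga -0.181 0.867 44.2
clear (-39, array([ 38.,  70., -78.]), -999, array([-38., -90., -78.]))
```

```bash
python3 ov.py wrist pics/ov4.png -4.34
```

```text
(no output)
```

View pics/ov4.png

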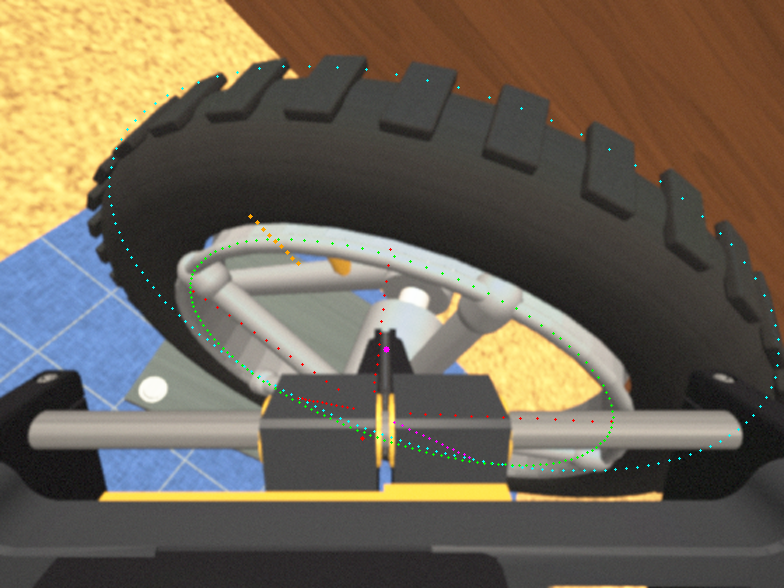

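```bash
cat > ang.py <<'E'
# ang.py cam scale u v planex  -> stand (y,z), cw angle from top, radius
import sys
from h import *
ox,oy,yw=np.load("stand.npy")
n=np.array([np.cos(yw),np.sin(yw),0]); l=np.array([-np.sin(yw),np.cos(yw),0])
c=wristcam() if sys.argv[1]=="wrist" else env.read_camera(sys.argv[1])
sc=float(sys.argv[2]); C=np.array([ox,oy,200.])
for i in range(3,len(sys.argv),3):
    u,v,px=map(float,sys.argv[i:i+3])
    o,d=ray(c,(u/sc,v/sc)); X=o+d*((C+px*n-o)@n)/(d@n)-C
    y,z=X@l,X[2]; print((u,v),"y,z",round(y,1),round(z,1),"r",round(np.hypot(y,z),1),"cw deg",round(np.rad2deg(np.arctan2(-y,z)),1))
E
python3 ang.py wrist 1.4 503 293 -18 205 278 -18 341 265 0
```

```text
(503.0, 293.0) y,z 27.0 118.3 r 121.3 cw deg -12.9
(205.0, 278.0) y,z 112.4 -0.4 r 112.4 cw deg -90.2
(341.0, 265.0) y,z 65.6 50.4 r 82.7 cw deg -52.5
```

Emit:
arm_command --deltas '[[[1,0.04,-0.1,0.04,0],[1,0.03,-0.1,0.03,0],[1,0.02,-0.1,0.02,0],[1,0.02,-0.1,0.01,0],[1,0.02,-0.1,0,0],[1,0.02,-0.1,-0.01,0],[1,0,0,0,0]]]'

```text
t: 15.28
eef_pos: [577.6, 4.9, 258.7]
tcp_rot: [2.466, -0.575, 0.995]
ft_force: [-0.1, -0.0, -0.5]
opening: 0.002
```

```bash
python3 to.py -24 -21 58 -24 -30 54;  python3 ov.py wrist pics/ov5.png -3.5
```

```text
t 15.2833 cur stand [-28.4 -26.2  58.7] ang cw 24.0 F stand [-0.1 -0.  -0.5] j [-0.18  0.21  2.2   2.21  0.19 -1.55]
delta [ 0.033  0.059 -0.007]
delta [ 0.017 -0.088 -0.04 ]
al be ga -0.17 0.856 44.0
clear (-37, array([ 38.,  70., -78.]), -999, array([-38., -90., -78.]))
```

View pics/ov5.png

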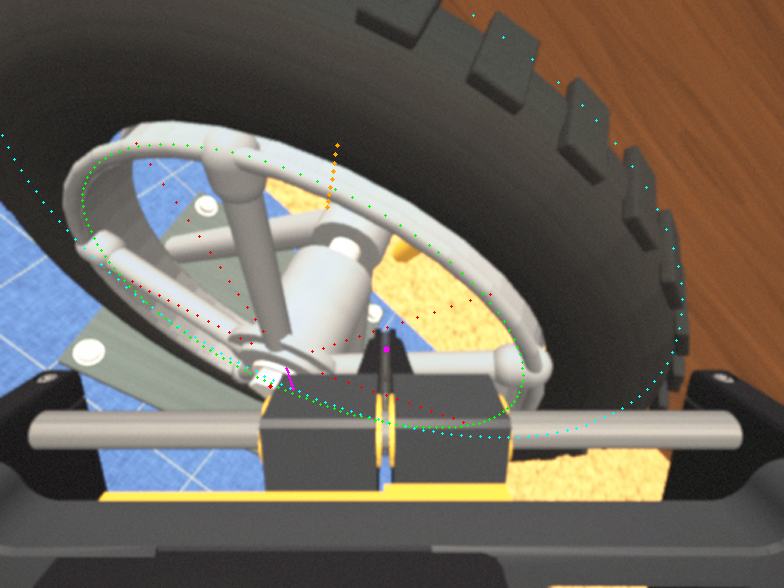

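```bash
python3 ang.py wrist 1.4 520 365 -18 232 165 -18 100 245 -18 400 248 0
```

```text
(520.0, 365.0) y,z -71.0 92.7 r 116.8 cw deg 37.5
(232.0, 165.0) y,z 65.8 91.9 r 113.0 cw deg -35.6
(100.0, 245.0) y,z 110.7 -36.8 r 116.7 cw deg -108.4
(400.0, 248.0) y,z -2.1 86.9 r 87.0 cw deg 1.4
```

Emit:
arm_command --deltas '[[[1,-0.25,-0.05,0,0],[1,-0.28,-0.05,0,0],[1,-0.1,0.2,-0.07,0],[1,-0.05,0.25,-0.1,0],[1,-0.05,0.25,-0.1,0],[1,-0.03,0.18,-0.05,0],[1,0,0,0,0]]]'

```text
t: 15.97
eef_pos: [508.2, 59.5, 238.5]
tcp_rot: [2.461, -0.579, 1.001]
ft_force: [0.9, 0.3, -0.0]
opening: 0.004
```

```bash
python3 to.py -75 55 30 -25 55 30
```

```text
t 15.9667 cur stand [-86.2  40.6  38.5] ang cw -46.5 F stand [ 0.9  0.2 -0. ] j [-0.04  0.17  2.36  2.95  0.25 -2.19]
delta [ 0.083  0.163 -0.085]
delta [0.491 0.095 0.   ]
al be ga -0.167 0.863 43.9
clear (-33, array([ 38.,  90., -78.]), -999, array([-38., -90., -78.]))
```

Emit:
arm_command --deltas '[[[1,0.05,0.12,-0.06,0],[1,0.08,0.08,-0.05,0],[1,0.16,0.03,0,0],[1,0.17,0.03,0.01,0],[1,0.14,0.03,0.01,0],[1,0,0,0,0]]]'

```text
t: 16.47
eef_pos: [569.6, 93.2, 229.9]
tcp_rot: [2.459, -0.578, 1.012]
ft_force: [-0.1, 0.1, -0.5]
opening: 0.008
```

```bash
python3 to.py -25 44 44 -25 31 54 -25 16 60 -25 0 62 -25 -16 60 -25 -25 57
```

```text
t 16.4667 cur stand [-19.4  62.1  29.9] ang cw -64.3 F stand [-0.1  0.1 -0.5] j [ 0.06  0.27  2.23  3.22  0.22 -2.4 ]
delta [-0.02  -0.188  0.141]
delta [ 0.025 -0.128  0.1  ]
delta [ 0.028 -0.147  0.06 ]
delta [ 0.03  -0.157  0.02 ]
delta [ 0.03  -0.157 -0.02 ]
delta [ 0.017 -0.088 -0.03 ]
al be ga -0.158 0.863 44.0
clear (-39, array([ 38.,  70., -78.]), -999, array([-38., -90., -78.]))
```

Emit:
arm_command --deltas '[[[1,-0.05,-0.12,0.08,0],[1,0,-0.1,0.09,0],[1,0.02,-0.1,0.07,0],[1,0.02,-0.1,0.04,0],[1,0.02,-0.1,0.02,0],[1,0.02,-0.1,0.01,0],[1,0.02,-0.1,0,0],[1,0.02,-0.1,0,0],[1,0.02,-0.08,-0.01,0],[1,0,0,0,0]]]'

```text
t: 17.3
eef_pos: [568.8, 3.0, 257.0]
tcp_rot: [2.47, -0.566, 1.02]
ft_force: [0.6, -0.8, -0.4]
opening: 0.008
```

```bash
python3 to.py -25 -25 57;  python3 ov.py wrist pics/ov6.png -1.88
```

```text
t 17.3 cur stand [-37.4 -26.4  57. ] ang cw 24.8 F stand [ 0.4 -0.9 -0.4] j [-0.2   0.2   2.21  2.1   0.21 -1.47]
delta [ 0.119  0.037 -0.   ]
al be ga -0.148 0.849 44.4
clear (-37, array([ 38.,  70., -78.]), -999, array([-38., -90., -78.]))
```

View pics/ov6.png

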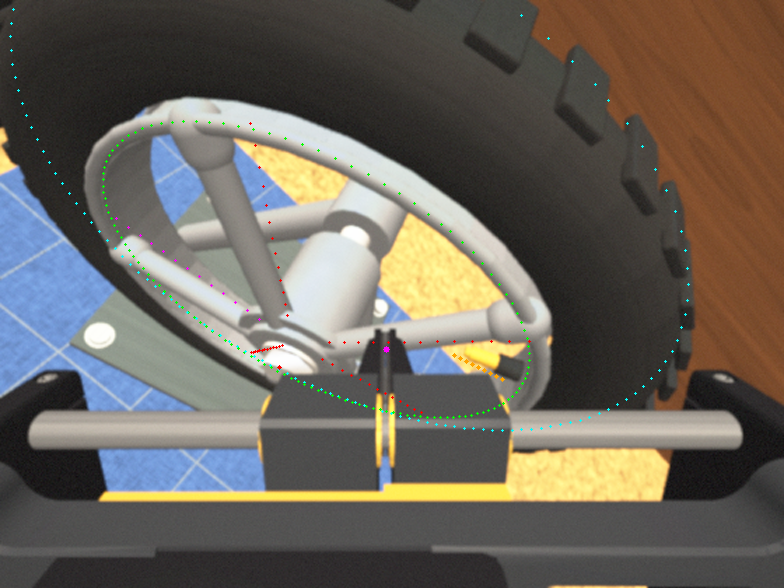

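```bash
python3 ang.py wrist 1.4 515 318 -18 200 130 -18 130 248 -18 470 352 0; python3 ov.py scene pics/sc6.png -1.9
```

```text
(515.0, 318.0) y,z -51.2 104.0 r 115.9 cw deg 26.2
(200.0, 130.0) y,z 83.0 79.5 r 115.0 cw deg -46.2
(130.0, 248.0) y,z 102.1 -55.7 r 116.3 cw deg -118.6
(470.0, 352.0) y,z -82.3 38.9 r 91.0 cw deg 64.7
```

Emit:
arm_command --deltas '[[[1,-0.25,-0.02,0.02,0],[1,-0.2,0.05,0,0],[1,-0.08,0.25,-0.12,0],[1,-0.05,0.27,-0.12,0],[1,-0.05,0.27,-0.12,0],[1,-0.03,0.2,-0.08,-0.04],[1,0,0.05,0,0],[1,0,0,0,0]]]'

```text
t: 18.12
eef_pos: [513.9, 69.0, 238.6]
tcp_rot: [2.463, -0.577, 1.018]
ft_force: [1.2, -0.2, 0.2]
opening: 0.007
```

```bash
python3 to.py -75 60 16 -20 60 16
```

```text
t 18.1167 cur stand [-78.7  48.8  38.6] ang cw -51.7 F stand [ 1.1 -0.4  0.2] j [-0.02  0.17  2.34  2.95  0.24 -2.19]
delta [ 0.015  0.117 -0.226]
delta [0.54  0.104 0.   ]
al be ga -0.149 0.86 43.9
clear (-26, array([ 38.,  90., -78.]), -999, array([-38., -90., -78.]))
```

Emit:
arm_command --deltas '[[[1,0.02,0.08,-0.12,-0.08],[1,0.02,0.06,-0.1,-0.08],[1,0.02,0.02,-0.04,-0.03],[1,0,0,0,0]]]'

```text
t: 18.45
eef_pos: [519.5, 80.4, 224.6]
tcp_rot: [2.459, -0.585, 0.934]
ft_force: [0.2, -0.5, 0.3]
opening: 0.005
```

```bash
python3 to.py -23 60 16
```

```text
t 18.45 cur stand [-71.1  59.   24.6] ang cw -67.3 F stand [ 0.1 -0.5  0.3] j [ 0.07  0.22  2.34  3.43  0.3  -2.54]
delta [ 0.47   0.101 -0.086]
al be ga -0.231 0.867 43.6
clear (-34, array([ 38.,  90., -78.]), -999, array([-38., -90., -78.]))
```

Emit:
arm_command --deltas '[[[1,0.17,0.03,-0.03,0],[1,0.17,0.03,-0.03,0],[1,0.13,0.03,-0.02,0],[1,0,0,0,0]]]'

```text
t: 18.78
eef_pos: [567.4, 90.6, 217.5]
tcp_rot: [2.459, -0.586, 0.941]
ft_force: [-0.4, -0.4, -0.1]
opening: 0.006
```

```bash
python3 to.py -23 55 30 -23 44 44 -23 31 54 -23 16 60 -23 0 62 -23 -16 60 -23 -25 57
```

```text
t 18.7833 cur stand [-22.1  59.9  17.5] ang cw -73.7 F stand [-0.5 -0.3 -0.1] j [ 0.09  0.3   2.25  3.47  0.28 -2.57]
delta [ 0.    -0.05   0.125]
delta [ 0.021 -0.108  0.14 ]
delta [ 0.025 -0.128  0.1  ]
delta [ 0.028 -0.147  0.06 ]
delta [ 0.03  -0.157  0.02 ]
delta [ 0.03  -0.157 -0.02 ]
delta [ 0.017 -0.088 -0.03 ]
al be ga -0.224 0.868 43.5
clear (-39, array([ 38.,  70., -78.]), -999, array([-38., -90., -78.]))
```

Emit:
arm_command --deltas '[[[1,0.02,-0.05,0.12,0],[1,0.04,-0.09,0.11,0],[1,0.04,-0.1,0.08,0],[1,0.04,-0.1,0.04,0]]]'

```text
t: 19.12
eef_pos: [574.7, 57.5, 248.8]
tcp_rot: [2.474, -0.575, 0.942]
ft_force: [-7.1, 11.2, 3.8]
opening: 0.005
```

```bash
python3 to.py -23 16 60 -23 0 62 -23 -16 60 -23 -25 57
```

```text
t 19.1167 cur stand [-21.3  26.1  48.8] ang cw -28.1 F stand [-4.8 12.4  3.8] j [-0.01  0.23  2.2   3.23  0.14 -2.41]
delta [ 0.002 -0.102  0.112]
delta [ 0.03  -0.157  0.02 ]
delta [ 0.03  -0.157 -0.02 ]
delta [ 0.017 -0.088 -0.03 ]
al be ga -0.217 0.851 43.7
clear (-37, array([ 38.,  70., -78.]), -999, array([-38., -90., -78.]))
```

Emit:
arm_command --deltas '[[[1,0.02,-0.09,0.07,0],[1,0.03,-0.1,0.05,0],[1,0.03,-0.1,0.02,0],[1,0.03,-0.1,0,0],[1,0.03,-0.08,0,0],[1,0,0,0,0]]]'

```text
t: 19.62
eef_pos: [581.5, 9.9, 263.2]
tcp_rot: [2.475, -0.568, 0.943]
ft_force: [0.2, 0.3, 0.0]
opening: 0.004
```

```bash
python3 to.py -23 -16 60 -23 -25 57;  python3 ov.py wrist pics/ov7.png -.6
```

```text
t 19.6167 cur stand [-23.6 -22.   63.2] ang cw 19.2 F stand [0.2 0.3 0. ] j [-0.13  0.21  2.17  2.39  0.12 -1.66]
delta [-0.005  0.06  -0.032]
delta [ 0.017 -0.088 -0.03 ]
al be ga -0.219 0.847 44.1
clear (-36, array([ 38.,  70., -78.]), -999, array([-38., -90., -78.]))
```

View pics/ov7.png

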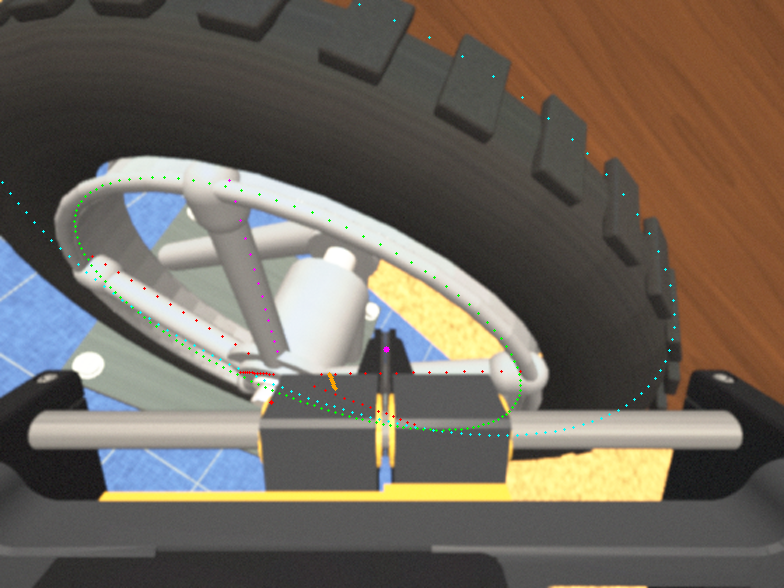

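```bash
python3 ang.py wrist 1.4 515 368 -18 216 193 -18 95 270 -18
```

```text
(515.0, 368.0) y,z -64.6 97.0 r 116.6 cw deg 33.7
(216.0, 193.0) y,z 68.8 90.7 r 113.9 cw deg -37.2
(95.0, 270.0) y,z 110.7 -43.5 r 118.9 cw deg -111.4
```

Emit:
arm_command --deltas '[[[1,-0.28,-0.05,0,0],[1,-0.28,-0.04,0,0],[1,-0.1,0.2,-0.1,0],[1,-0.05,0.27,-0.12,0],[1,-0.05,0.27,-0.12,0],[1,-0.03,0.22,-0.1,0],[1,0,0.08,-0.05,0],[1,0,0,0,0]]]'

```text
t: 20.38
eef_pos: [512.6, 63.8, 237.0]
tcp_rot: [2.471, -0.576, 0.954]
ft_force: [-0.1, 0.1, 0.2]
opening: 0.005
```

```bash
python3 to.py -75 56 25 -23 56 25
```

```text
t 20.3833 cur stand [-81.   43.9  37. ] ang cw -49.9 F stand [-0.   0.2  0.2] j [ 0.    0.18  2.34  3.2   0.23 -2.38]
delta [ 0.036  0.13  -0.12 ]
delta [0.511 0.099 0.   ]
al be ga -0.206 0.854 43.7
clear (-31, array([ 38.,  90., -78.]), -999, array([-38., -90., -78.]))
```

Emit:
arm_command --deltas '[[[1,0.02,0.08,-0.08,-0.02],[1,0.02,0.06,-0.06,-0.02],[1,0.15,0.03,-0.01,0],[1,0.17,0.03,0,0],[1,0.15,0.03,0,0],[1,0,0,0,0]]]'

```text
t: 20.88
eef_pos: [563.0, 88.8, 222.5]
tcp_rot: [2.472, -0.575, 0.925]
ft_force: [0.3, -1.1, -1.0]
opening: 0.008
```

```bash
python3 to.py -23 44 44 -23 31 54 -23 22 58
```

```text
t 20.8833 cur stand [-26.8  59.   22.5] ang cw -69.2 F stand [ 0.1 -1.1 -1. ] j [ 0.09  0.28  2.24  3.56  0.25 -2.65]
delta [ 0.066 -0.14   0.215]
delta [ 0.025 -0.128  0.1  ]
delta [ 0.017 -0.088  0.04 ]
al be ga -0.235 0.853 43.8
clear (-35, array([ 38.,  80., -78.]), -999, array([-38., -90., -78.]))
```

Emit:
arm_command --deltas '[[[1,0.05,-0.06,0.12,0],[1,0.04,-0.08,0.11,0],[1,0.04,-0.09,0.08,0],[1,0.03,-0.07,0.04,0],[1,0,0,0,0]]]'

```text
t: 21.3
eef_pos: [572.7, 58.2, 254.4]
tcp_rot: [2.487, -0.568, 0.921]
ft_force: [0.2, -0.0, 0.1]
opening: 0.002
```

```bash
python3 to.py -23 22 58 -23 16 60;  python3 ov.py wrist pics/ov8.png -.2
```

```text
t 21.3 cur stand [-23.1  27.   54.4] ang cw -26.4 F stand [ 0.2 -0.1  0.1] j [ 0.    0.22  2.19  3.42  0.11 -2.58]
delta [ 0.01  -0.049  0.036]
delta [ 0.011 -0.059  0.02 ]
al be ga -0.23 0.839 43.6
clear (-33, array([ 38.,  80., -78.]), -999, array([-38., -90., -78.]))
```

View pics/ov8.png

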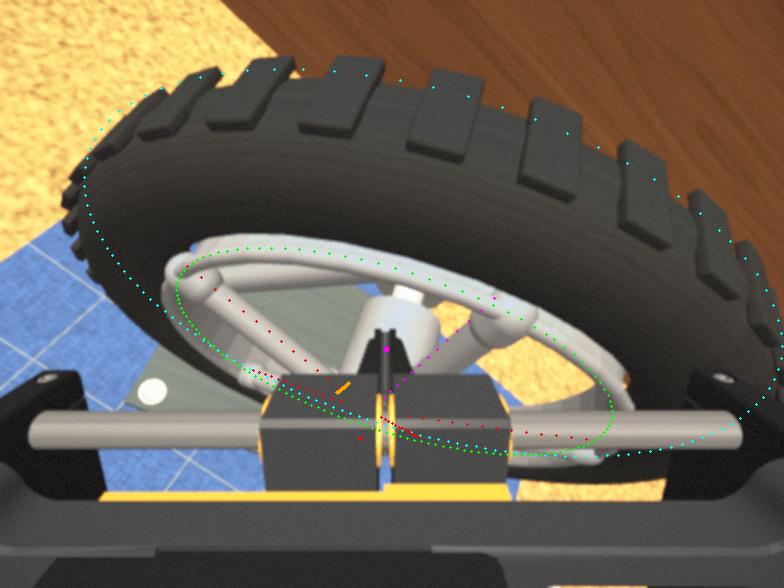

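```bash
python3 ang.py wrist 1.4 508 312 -18 200 280 -18 186 270 -18; python3 - <<'E'
from h import *
c=env.read_camera("scene"); im=c["frame"][:,:,::-1]
cv2.imwrite("pics/sc8.png",cv2.resize(im[180:320,180:350],None,fx=4.5,fy=4.2,interpolation=cv2.INTER_CUBIC))
E
```

```text
(508.0, 312.0) y,z 17.9 116.2 r 117.6 cw deg -8.8
(200.0, 280.0) y,z 109.8 11.9 r 110.5 cw deg -83.8
(186.0, 270.0) y,z 117.0 14.9 r 118.0 cw deg -82.7
```

View pics/sc8.png

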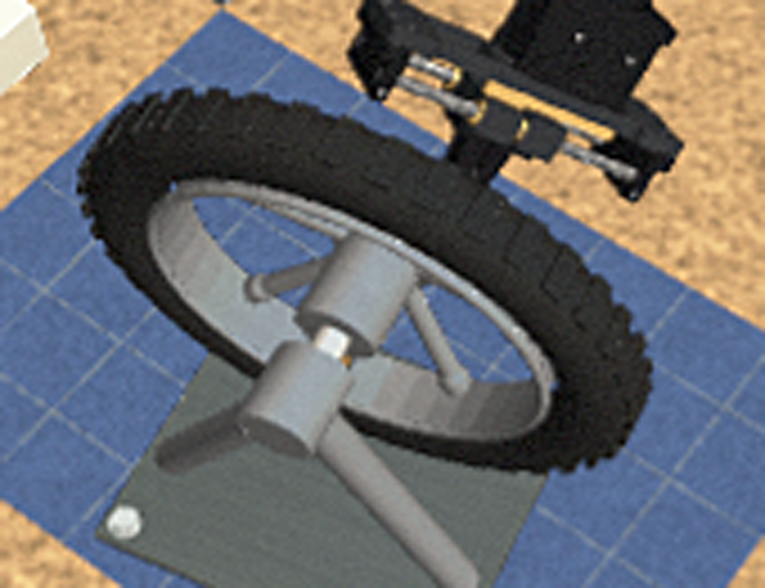

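Emit:
arm_command --deltas '[[[1,0.03,-0.05,0.03,0],[1,0.02,-0.04,0.02,0],[1,0,0,0,0]]]'

```text
t: 21.7
eef_pos: [575.6, 51.4, 256.9]
tcp_rot: [2.491, -0.566, 0.921]
ft_force: [-0.2, -0.2, 0.4]
opening: 0.005
```

```bash
python3 to.py -23 17 60;  python3 ov.py wrist pics/ov9.png 0
```

```text
t 21.7 cur stand [-21.6  19.9  56.9] ang cw -19.3 F stand [-0.2 -0.2  0.4] j [-0.02  0.21  2.18  3.28  0.09 -2.46]
delta [-0.009 -0.031  0.031]
al be ga -0.227 0.834 43.6
clear (-33, array([ 38.,  80., -78.]), -999, array([-38., -90., -78.]))
```

View pics/ov9.png

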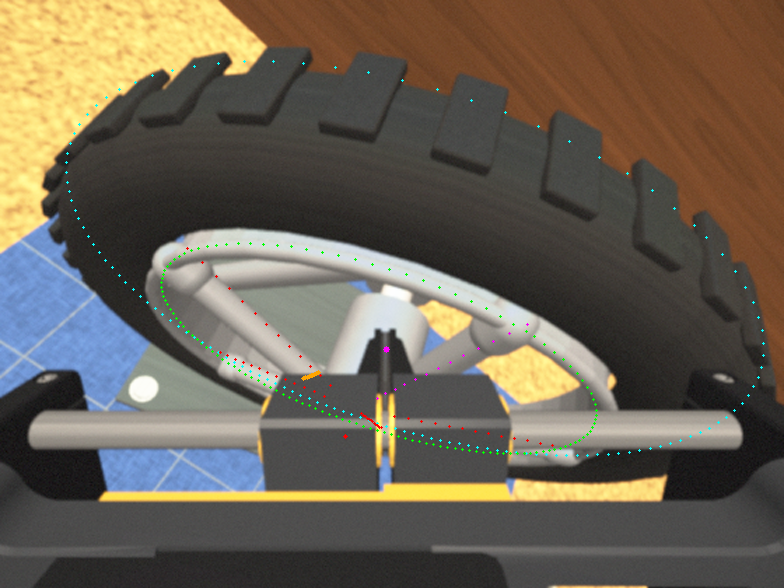

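```bash
python3 ang.py wrist 1.4 507 328 -18 190 270 -18 173 258 -18
```

```text
(507.0, 328.0) y,z 5.0 113.5 r 113.7 cw deg -2.5
(190.0, 270.0) y,z 107.9 23.3 r 110.4 cw deg -77.8
(173.0, 258.0) y,z 116.1 26.5 r 119.0 cw deg -77.1
```

Emit:
arm_command --deltas '[[[1,0,-0.05,0.03,0],[1,0,0,0,0]]]'

```text
t: 21.97
eef_pos: [574.6, 47.8, 258.5]
tcp_rot: [2.494, -0.565, 0.921]
ft_force: [0.1, 0.3, 0.7]
opening: 0.006
```

```bash
python3 to.py -23 17 60
```

```text
t 21.9667 cur stand [-23.2  16.5  58.5] ang cw -15.7 F stand [0.2 0.3 0.7] j [-0.03  0.21  2.18  3.18  0.08 -2.36]
delta [0.001 0.005 0.015]
al be ga -0.225 0.832 43.6
clear (-32, array([ 38.,  80., -78.]), -999, array([-38., -90., -78.]))
```

Emit:
arm_command --deltas '[[[1,-0.05,0.06,-0.03,0],[1,-0.28,-0.04,0,0],[1,-0.3,-0.05,0,0],[1,-0.3,-0.05,0,0],[1,-0.3,0.05,0.05,0.03],[1,-0.2,0.1,0.1,0.03],[1,-0.1,0.1,0.1,0.03],[1,0,0,0,0]]]'

```text
t: 22.63
eef_pos: [421.1, 62.6, 274.1]
tcp_rot: [2.496, -0.57, 0.979]
ft_force: [0.5, -0.3, -0.4]
opening: 0.004
```

```bash
python3 to.py;  python3 ov.py wrist pics/ov10.png 0; python3 - <<'E'
from h import *
c=env.read_camera("scene"); im=c["frame"][:,:,::-1]
cv2.imwrite("pics/sc10.png",cv2.resize(im[180:320,180:350],None,fx=4.5,fy=4.2,interpolation=cv2.INTER_CUBIC))
E
```

```text
t 22.6333 cur stand [-171.1   60.2   74.1] ang cw -39.1 F stand [ 0.4 -0.4 -0.4] j [-0.04 -0.06  2.44  2.43  0.08 -1.66]
al be ga -0.161 0.833 43.1
```

View pics/ov10.png

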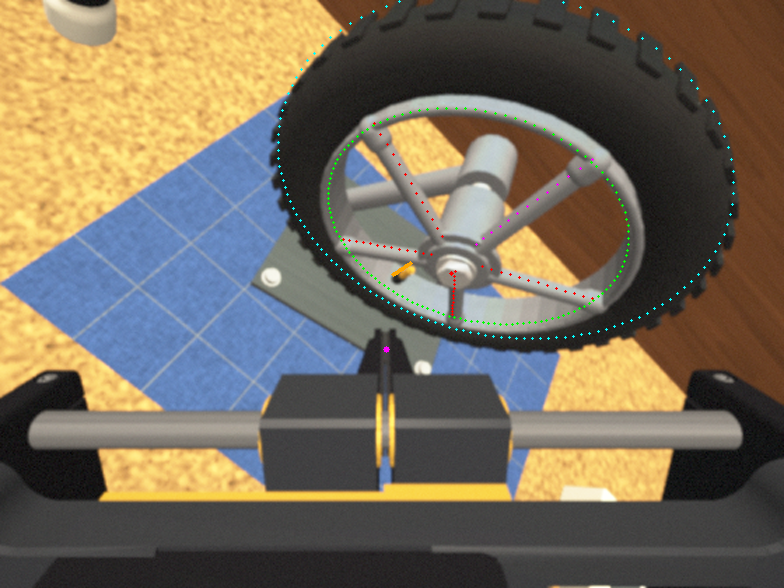

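View pics/sc10.png

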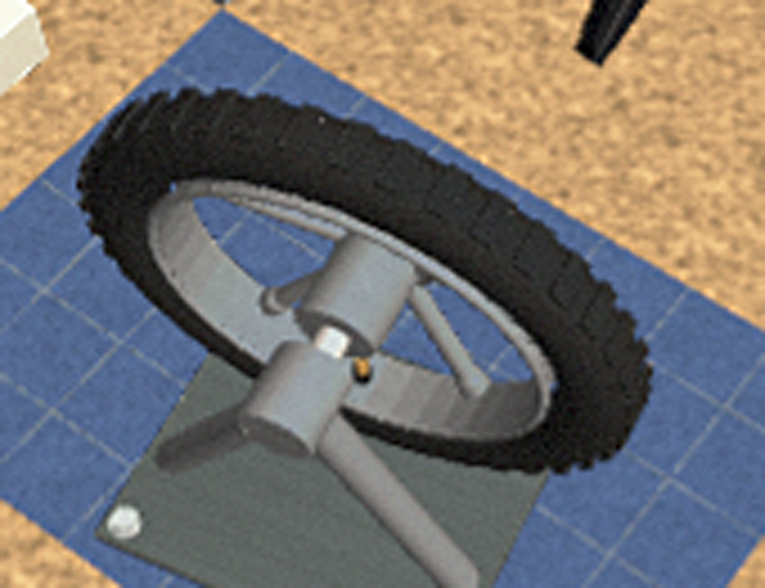

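```bash
python3 ang.py wrist 1.4 376 136 -17 583 169 -17 603 301 -15 455 318 -15 345 240 -15 406 268 0; python3 - <<'E'
from h import *
c=env.read_camera("top");cv2.imwrite("pics/top10.png",c["frame"][:,:,::-1])
a=cv2.imread("pics/top0.png").astype(int);b=c["frame"][:,:,::-1].astype(int)
d=np.abs(a-b).sum(2)
for n,(x0,y0,x1,y1) in dict(pump=(140,215,175,285),jar=(140,165,168,192),hammer=(340,232,420,270),brick=(365,172,438,217)).items(): print(n,d[y0:y1,x0:x1].mean().round(2),d[y0:y1,x0:x1].max())
E
```

```text
(376.0, 136.0) y,z 105.7 30.4 r 109.9 cw deg -74.0
(583.0, 169.0) y,z -1.8 110.6 r 110.6 cw deg 0.9
(603.0, 301.0) y,z -118.9 41.4 r 125.9 cw deg 70.8
(455.0, 318.0) y,z -76.1 -98.1 r 124.2 cw deg 142.2
(345.0, 240.0) y,z 67.1 -94.7 r 116.0 cw deg -144.7
(406.0, 268.0) y,z -2.0 -95.6 r 95.6 cw deg 178.8
pump 11.95 25
jar 10.33 20
hammer 12.35 26
brick 12.94 28
```

```bash
python3 - <<'E'
from cell import env
s=env.state(); print(s["t"],s["ft_force"],s["qvel"]); print(env.job_done())
E
```

```text
22.8333 [-0.2112348  -0.19566074 -0.30281358] [-0.00705424  0.00894636 -0.00183531 -0.03393961 -0.00249307  0.03225736]
the job is handed in; nothing more can be done
None
```

The valve is at the bottom with its stem pointing up, and I handed the job in at about 22.8 s. No verdict was reported. I turned the wheel clockwise from about -4.34 rad to about 0 with four pushes on the spokes across the top of the wheel, using the closed fingertips.

- **Tilting the tool:** pointing straight down, the gripper body would have hit the tyre before the fingertips reached the spokes. I commanded points just past the arm's reach so the tool tilted, which your notes describe as "approached as far as the arm can".
- **Joint limits:** while tilting, joint 3 read 0.048 against its listed limit of 0.05. Joints 5 and 6 sat at their listed limits. I got no fault, but I can't tell whether that 0.002 rad counts as passing the range.
- **Second push:** the tip slid out to the front of the spoke after about 62°, so I corrected the depth for the later pushes.
- **Wheel position:** my estimate from the top camera disagreed with the scene and wrist cameras by about 4 to 5 mm, so I used a value in between.
- **Last checks:**
  - The five spokes and the valve read within -2.0° to +0.9° of the target, about -1° on average, against the 7° allowed.
  - Brick, pump, jar and hammer look unmoved: the before and after top pictures differ only by noise.
  - The hand was about 170 mm clear of the wheel with no contact force, and no reading taken at a stop showed contact with the tyre or valve.

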